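# Close the snack jars from a stack of lids

## Task

The bamboo lids of the four open glass jars are stacked on the slate slab. Take the stack apart and close every jar with the lid that fits its shape and size, fully seated so that it lies level on the rim with its plug inside the mouth. Leave the jars standing where they are, and do not shift the two steel cutters.

Things in the scene. Friction and masses are not known exactly. Their poses are not given: they have to be found in the camera images.
- lid_long: Long rectangular bamboo lid, top 132 x 66 mm, 95 g; x along its length. Plug below, 7 mm deep, inset 8 mm all round (4 mm play each side in the mouth); above it a bamboo top 12 mm thick. Origin: centre of the plug's underside; bamboo spans 7 to 19 mm above; z up. Seated, the origin is centred, 7 mm below the rim. Lowest of the stack, on a fixed slate slab 8 mm thick.
- lid_square: Square bamboo lid, top 66 x 66 mm, 50 g; x and y along its sides. Plug below, 7 mm deep, inset 8 mm all round (4 mm play each side in the mouth); above it a bamboo top 12 mm thick. Origin: centre of the plug's underside; bamboo spans 7 to 19 mm above; z up. Seated, the origin is centred, 7 mm below the rim. Starts on the long lid.
- lid_wide: Large round bamboo lid, top 60 mm across, 34 g. Plug below, 7 mm deep, inset 8 mm all round (4 mm play each side in the mouth); above it a bamboo top 12 mm thick. Origin: centre of the plug's underside; bamboo spans 7 to 19 mm above; z up. Seated, the origin is centred, 7 mm below the rim. Starts on the square lid.
- lid_small: Small round bamboo lid, top 44 mm across, 18 g. Plug below, 7 mm deep, inset 8 mm all round (4 mm play each side in the mouth); above it a bamboo top 12 mm thick. Origin: centre of the plug's underside; bamboo spans 7 to 19 mm above; z up. Seated, the origin is centred, 7 mm below the rim. Starts on top, on the large round lid.
- jar_long: Long rectangular jar with crackers in it, 132 x 66 mm outside, rim 50 mm high, 400 g; x along its length. Clear glass, wall 4 mm, loose on the table, open at the top, filled to below the plug. Origin: centre of its underside, on the table. z is up. 
- jar_square: Square jar with cherry tomatoes in it, 66 x 66 mm outside, rim 60 mm high, 280 g; x and y along its sides. Clear glass, wall 4 mm, loose on the table, open at the top, filled to below the plug. Origin: centre of its underside, on the table. z is up. 
- jar_wide: Large round jar with hazelnuts in it, 60 mm across outside, rim 70 mm high, 220 g. Clear glass, wall 4 mm, loose on the table, open at the top, filled to below the plug. Origin: centre of its underside, on the table. z is up. 
- jar_small: Small round jar with olives in it, 44 mm across outside, rim 55 mm high, 140 g. Clear glass, wall 4 mm, loose on the table, open at the top, filled to below the plug. Origin: centre of its underside, on the table. z is up. 
- cutter_round: Plain round steel cutter ring, 62 mm across, 28 mm high, loose, to be left alone. Origin: centre of its underside.
- cutter_flower: Five-petalled steel cutter, about 62 mm across, 22 mm high, loose, to be left alone. Origin: centre of its underside.
Not all that is in view belongs to the job. Leave any purple look-alike of the jar_wide alone. What is shaped like the lid_square but blue is not meant.

How it is judged:
At the end, for the whole second after the job is handed in: Each of the four lids lies on the jar of its own shape and size: lid centre within 8 mm of the jar's centre, lid seated within 3 mm of its full depth, lid and jar level within 0.06 rad and at rest (under 20 mm/s), each jar within 30 mm of where it stood at the start (horizontal distance between lid_long and jar_long below 0.008 m and z of lid_long in the frame of jar_long between 0.04 and 0.046 m and angle between each of lid_long, jar_long, lid_square, jar_square, lid_wide, jar_wide, lid_small, jar_small's own z axis and vertical below 0.06 rad and linear speed of each of lid_long, jar_long, lid_square, jar_square, lid_wide, jar_wide, lid_small, jar_small below 0.02 m/s and distance of each of jar_long, jar_square, jar_wide, jar_small from where it was at the start of the episode below 0.03 m and horizontal distance between lid_square and jar_square below 0.008 m and z of lid_square in the frame of jar_square between 0.05 and 0.056 m and horizontal distance between lid_wide and jar_wide below 0.008 m and z of lid_wide in the frame of jar_wide between 0.06 and 0.066 m and horizontal distance between lid_small and jar_small below 0.008 m and z of lid_small in the frame of jar_small between 0.045 and 0.051 m); the robot touches nothing.
It fails at once if one of the two steel cutters is shifted by more than 20 mm (distance of any of cutter_round, cutter_flower from where it was at the start of the episode above 0.02 m).
It also fails if it takes over 120 s, if anything falls off the work surface, if the arm or the gripper's body presses on something with over 40 N, if the wrist force passes 120 N, or if a joint passes its speed limit or range.

## Robot

A 7-joint arm with a two-finger parallel gripper is mounted at the origin on the work surface. World frame = base frame: x ahead of the robot, y to its left, z up, the work surface at z = 0. Lengths are in m, angles in rad, forces in N, time in s.
With the tool pointing down it reaches from about 0.4 to 0.925 m from the base axis. Payload 4.1 kg.
Tool frame: the origin (TCP) lies at the very end of the fingers, on their centre line; the grasp point (between the pads) lies 19 mm behind it; z points along the fingers, y is the line along which they close (so a half turn about z gives the same grasp; the last joint's range is limited). The gripper opens to 85 mm and grips with 20 to 120 N. Pads are 22 mm wide; open, the fingers measure 114 mm over their backs; the gripper's body (76 mm by 85 mm) begins 54 mm behind the grasp point. The pads swing forward as they close: fully open they stand 13 mm farther back than shut.
Start: joints at [-1.355, 0.398, 0.045, 1.537, -0.019, 1.207, -0.051], TCP at [0.201, 0.618, 0.231] pointing down, gripper open.
Joint ranges: [-2.82, 2.82], [-0.49, 2.23], [-1.37, 1.46], [0, 2.46], [-1.36, 4.5], [0.23, 2], [-2.94, 2.94]. Speed limits (rad/s): [2.57, 2.57, 3.14, 3.14, 3.14, 3.14, 3.14].

## Interface

Orientations are given as [roll, pitch, yaw] about the fixed x, y, z axes, in that order (R = Rz(yaw) Ry(pitch) Rx(roll)).
In Python, from rig import telemetry, viewer, robot gives the robot as it stands.
- The arm moves only by the tool step_arm, never from a script. Its argument "motion" is a list of rows, each a list of 3 entries, a list of its own where there are three numbers: the shift along the tool's x, y, z in units of 40 mm (1.0 is 40 mm), then the turn, a rotation vector about the tool's x, y, z in units of 6 degrees (1.0 is 6 degrees), then the closure in counts, from 0 (fully open) to 255 (shut). A call has 1 to 5 rows; each row shifts and turns the commanded pose from where the row before left it, along the tool's axes as they then stand; what a row does not reach is not made up. A row lasts 1/8 s, in which the tool goes at most 62.5 mm and 10.7 degrees, less where a joint would pass 70% of its speed; a pose out of reach is approached as far as the arm can. A call is refused whole if a number of a shift passes 1 or a number of a turn 1, either way. A call with a gripper value outside its range is refused whole. The fingers move at their own pace and stop on an object; "squeeze" is the grip in N (left out, the last holds). Time passes only in rows, so rows that do not move let the fingers close. It gives the time, the measured TCP pose, the force, the opening and the grip force at its end, in the units of the state.
- telemetry.state(): the state, without advancing time (a new reading comes with each control period).
- viewer.camera(name): name is "side" or "top"; returns the picture (384x512x3 uint8, red, green, blue); there is no depth.
- viewer.camera_model(name): a dict with "fx", "fy", "cx", "cy" (pixels), "view" (4x4, takes a point from world to camera coordinates). Camera axes: x right, y up, looking along -z (the intrinsics and any distortion apply to the point x, -y, -z); pixel columns grow to the right and rows downward; lengths in m; the calibration is good to about 2 mm. A picture is of the moment at which its call begins. camera_model takes no time and is no camera call.
- robot.finish_job(): hands the job in; it is judged then, once.
The state is a dict: "clock": time; "joints": joint angles; "qd": joint speeds; "effort": joint torques, N m; "tool_pos": TCP position; "tool_rot": TCP orientation; "force": force on the tool from outside, world axes, zero at the start; "wrist_torque": the same for the moment, N m; "gripper_width": finger opening in m; "gripper_force": force on a finger pad.
Only numpy, scipy, OpenCV 4.12 (cv2) and the standard library are available. Lean on these libraries where they do the work, as an engineer would, in place of code of your own. Each camera call takes 0.05 s, during which the arm holds its last target. There are 200 camera calls.

## Working session

There is one attempt and no reset: what is moved stays moved. The work goes in short steps, Python scripts to look and compute and a tool call to move; the robot and the scene stay as the last step left them, time stands still between calls to the robot, and variables do not carry over. Pictures are saved under pics/ and viewed, at most 14 in all, crops included, and the job is handed in when it is done.

Besides the shell and the picture viewer there is one more tool, called after "Emit:" in YAML: its name, and indented under it one key for each argument. step_arm: Moves the arm, as the interface text tells. Its arguments: {"type":"object","properties":{"motion":{"type":"array","items":{"type":"array"}},"squeeze":{"type":"number"}},"required":["motion"]}

```bash
mkdir -p pics; ls; python3 - <<'E'
from rig import telemetry, viewer, robot
import cv2
print(telemetry.state())
for n in("top","side"):
    cv2.imwrite(f"pics/{n}0.png",cv2.resize(viewer.camera(n)[:,:,::-1],(800,600),interpolation=cv2.INTER_CUBIC)); print(n,viewer.camera_model(n))
E
```

```text
pics
{'clock': 0.0, 'joints': array([-1.3550307 ,  0.399168  ,  0.04505037,  1.53787923, -0.01871022,
        1.20689714, -0.05073098]), 'qd': array([-9.09051378e-04, -2.23943474e-04, -1.27231080e-04,  3.02326745e-05,
        4.81336610e-04,  2.50801214e-04,  1.49316834e-03]), 'effort': array([ 1.75114492e-04, -4.75128400e+01,  1.36465050e+00, -2.54221076e+01,
        1.17522979e-02,  9.66839783e-03,  1.49616852e-05]), 'tool_pos': array([0.20102575, 0.61746738, 0.23027965]), 'tool_rot': array([-3.13966711e+00,  1.29698020e-04,  2.82688941e+00]), 'force': array([ 0.39287868,  0.17417494, -0.11312488]), 'wrist_torque': array([-0.00984209, -0.00491518,  0.08626937]), 'gripper_force': 0.0, 'gripper_width': 0.08491461203313115}
top {'fx': 439.4189732636289, 'fy': 439.4189732636289, 'cx': 257.44692193690275, 'cy': 194.3814453691307, 'view': array([[-0.03780615, -0.99926772, -0.00589212,  0.06458014],
       [ 0.97588897, -0.03818879,  0.21490075, -0.58480471],
       [-0.21496839,  0.00237451,  0.97661812, -1.0710552 ],
       [ 0.        ,  0.        ,  0.        ,  1.        ]])}
side {'fx': 370.21595958385853, 'fy': 370.21595958385853, 'cx': 257.9259965067213, 'cy': 196.1415394488207, 'view': array([[ 0.79126547, -0.61115871, -0.01959574, -0.4232578 ],
       [ 0.42495252,  0.52657677,  0.73629632, -0.30644661],
       [-0.43967524, -0.59093311,  0.67637544, -0.8430126 ],
       [ 0.        ,  0.        ,  0.        ,  1.        ]])}
```

View pics/top0.png

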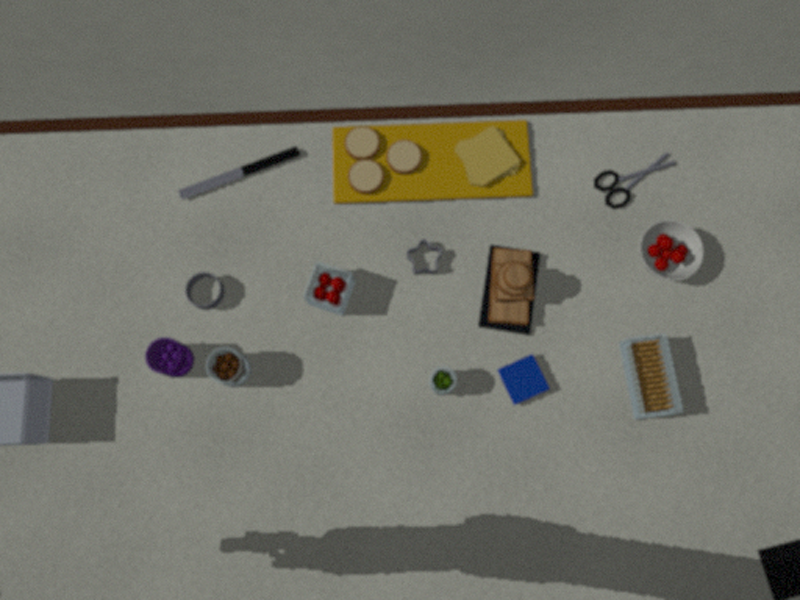

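View pics/side0.png

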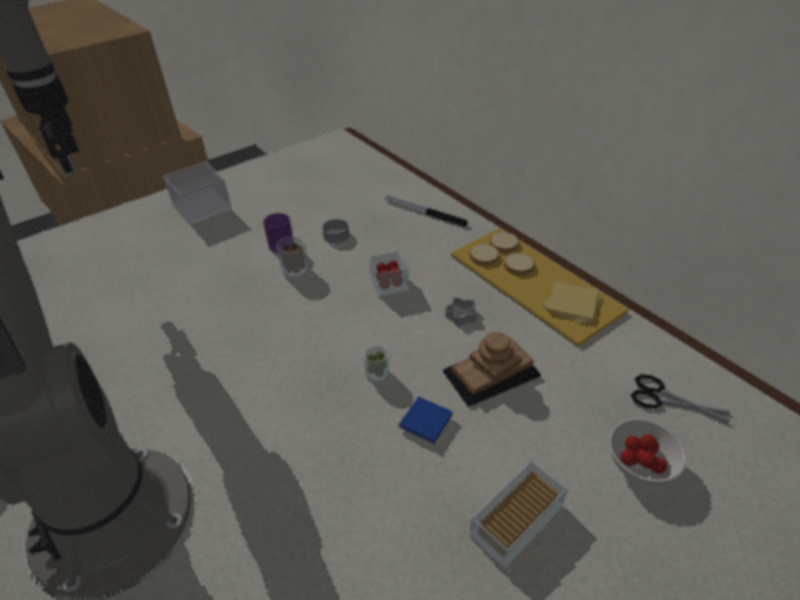

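The top view shows the stack on the slate at (512,287), and the cutters at (205,290) and (428,257). The four open jars are square (330,289), wide (227,366), small (443,380) and long (652,376). There are two look-alikes. The purple jar at (170,357) is excluded by its colour; the clear jar with hazelnuts at (227,366) is jar_wide. The blue square at (523,379) is not a lid; the bamboo square in the stack is. I'll confirm these in an enlarged mosaic.

```bash
cat > h.py <<'E'
import numpy as np, cv2
from rig import telemetry, viewer, robot
def proj(n,P):
    m=viewer.camera_model(n); P=np.atleast_2d(P).astype(float); c=P@m["view"][:3,:3].T+m["view"][:3,3]
    return np.c_[m["cx"]+m["fx"]*c[:,0]/-c[:,2], m["cy"]-m["fy"]*c[:,1]/-c[:,2]]
def back(n,uv,z):
    m=viewer.camera_model(n); R=m["view"][:3,:3]; o=-R.T@m["view"][:3,3]
    uv=np.atleast_2d(uv).astype(float)
    d=np.c_[(uv[:,0]-m["cx"])/m["fx"],-(uv[:,1]-m["cy"])/m["fy"],-np.ones(len(uv))]@R
    return o+d*((z-o[2])/d[:,2])[:,None]
def circ(x,y,r,z): 
    t=np.linspace(0,2*np.pi,60); return np.c_[x+r*np.cos(t),y+r*np.sin(t),0*t+z]
def rect(x,y,a,b,yaw,z):
    c,s=np.cos(yaw),np.sin(yaw); p=np.array([[a,b],[-a,b],[-a,-b],[a,-b]])/2@np.array([[c,s],[-s,c]])
    return np.c_[p+[x,y],[z]*4]
def crop(n,img,u,v,h=32,k=4,shapes=(),ticks=True):
    u,v=int(u),int(v); c=img[v-h:v+h,u-h:u+h,::-1]
    c=cv2.resize(np.ascontiguousarray(c),None,fx=k,fy=k,interpolation=cv2.INTER_CUBIC)
    for P,col in shapes:
        q=(proj(n,P)-[u-h,v-h]+.5)*k
        cv2.polylines(c,[np.round(q).astype(int)],True,col,1,cv2.LINE_AA)
    if ticks:
        for i in range(0,2*h,10):
            cv2.putText(c,str(u-h+i),(i*k,8),0,.3,(0,0,0),1); cv2.putText(c,str(v-h+i),(0,i*k+8),0,.3,(0,0,0),1)
    return c
E
python3 - <<'E'
from h import *
for n,u in(("top",[(327,184),(211,186),(146,234),(284,243),(417,241),(274,165)]),("side",[(315,232),(249,174),(187,164),(241,232),(332,327),(295,198)])):
    im=viewer.camera(n)
    c=[crop(n,im,*q) for q in u]
    cv2.imwrite(f"pics/m_{n}.png",np.vstack([np.hstack(c[:3]),np.hstack(c[3:])]))
for nm,uv,z in(("stackbase",(327,184),.027),("sq",(211,186),.06),("wide",(146,234),.07),("small",(284,243),.055),("long",(417,241),.05),("flower",(274,165),.02),("round",(131,186),.028)):
    print(nm,back("top",uv,z)[0])
E
```

```text
stackbase [ 0.61612528 -0.14535504  0.027     ]
sq [0.61474616 0.16204948 0.06      ]
wide [0.49424431 0.32677752 0.07      ]
small [ 0.45978189 -0.02059272  0.055     ]
long [ 0.45236709 -0.35986981  0.05      ]
flower [ 0.67661926 -0.00621366  0.02      ]
round [0.63098872 0.37994825 0.028     ]
```

View pics/m_top.png

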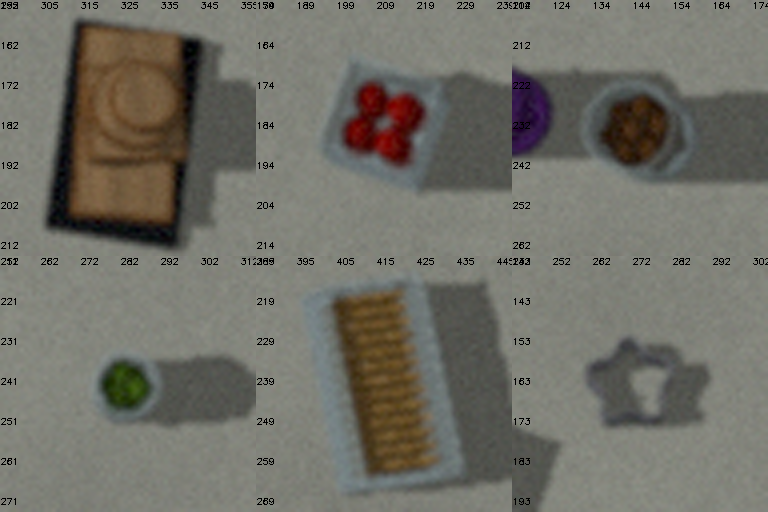

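View pics/m_side.png

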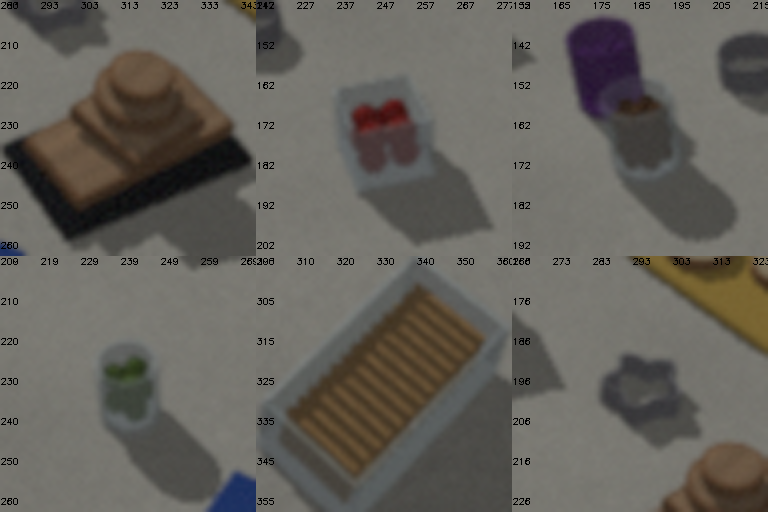

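Confirmed: the clear jar with hazelnuts at mosaic (635,130) is jar_wide, next to the purple one, and the stack is bamboo on black slate. Next I'll fit the outlines in both views.

```bash
cat > fit.py <<'E'
from h import *
from scipy.optimize import minimize
from scipy.ndimage import map_coordinates
import json
R=lambda w,l:(lambda p,z,i=0:rect(p[0],p[1],l-2*i,w-2*i,p[2],z)); C=lambda r:(lambda p,z,i=0:circ(p[0],p[1],r-i,z))
S={ # shape fn, list of (z,inset), init
"jar_square":(R(.066,.066),[(.06,0),(.06,.004),(0,0)],(*back("top",(211,184.4),.06)[0,:2],-.24)),
"jar_wide":(C(.03),[(.07,0),(.07,.004),(0,0)],(*back("top",(145,234),.07)[0,:2],0)),
"jar_small":(C(.022),[(.055,0),(.055,.004),(0,0)],(*back("top",(283.5,243),.055)[0,:2],0)),
"jar_long":(R(.066,.132),[(.05,0),(.05,.004),(0,0)],(*back("top",(417,241),.05)[0,:2],.2)),
"lid_long":(R(.066,.132),[(.027,0),(.015,0)],(*back("top",(326,183),.027)[0,:2],-.08)),
"lid_square":(R(.066,.066),[(.046,0),(.034,0)],(*back("top",(328.5,179),.046)[0,:2],-.04)),
"lid_wide":(C(.03),[(.065,0),(.053,0)],(*back("top",(329.5,179),.065)[0,:2],0)),
"lid_small":(C(.022),[(.084,0),(.072,0)],(*back("top",(330.7,177.2),.084)[0,:2],0))}
def dens(P,n=40):
    Q=np.vstack([P,P[:1]]); return np.vstack([np.linspace(a,b,max(2,n*4//len(P)),endpoint=False) for a,b in zip(Q[:-1],Q[1:])])
def refine(ims,name,p0,cams=("top","side"),sig=1.2):
    f,L,_=S[name]; g={}
    for n in cams:
        a=cv2.GaussianBlur(ims[n].astype(np.float32),(0,0),sig); gx=cv2.Sobel(a,-1,1,0);gy=cv2.Sobel(a,-1,0,1)
        g[n]=np.sqrt((gx**2+gy**2).sum(2))
    def cost(d):
        p=np.array(p0)+np.array([d[0],d[1],d[2]*20])  ; s=0
        for z,i in L:
            D=dens(f(p,z,i))
            for n in cams:
                q=proj(n,D); s-=map_coordinates(g[n],[q[:,1],q[:,0]],order=1,mode="nearest").mean()*(1 if z>0 else .5)
        return s+ (np.hypot(d[0],d[1])/.012)**4*5
    best=min((minimize(cost,[a,b,c],method="Nelder-Mead",options=dict(initial_simplex=np.array([[a,b,c],[a+.003,b,c],[a,b+.003,c],[a,b,c+.002]]),xatol=1e-5)) for a in(-.005,0,.005) for b in(-.005,0,.005) for c in(0,)),key=lambda r:r.fun)
    return (np.array(p0)+best.x*[1,1,20])
E
cat > show.py <<'E'
from fit import *
def mosaic(ims,est,names,fn,k=3):
    c=[]
    for nm in names:
        f,L,_=S[nm]; p=est[nm]
        for n in("top","side"):
            u,v=proj(n,[p[0],p[1],L[0][0]])[0]
            c.append(crop(n,ims[n],u,v,32,k,[(f(p,z,i),col) for (z,i),col in zip(L,((0,0,255),(0,255,255),(0,255,0)))],False))
    while len(c)%4:c.append(c[-1]*0)
    cv2.imwrite(fn,np.vstack([np.hstack(c[i:i+4]) for i in range(0,len(c),4)]))
E
python3 - <<'E'
from show import *
ims={n:viewer.camera(n) for n in("top","side")}
est={}
for nm in S:
    est[nm]=[float(x) for x in refine(ims,nm,S[nm][2])]
    t=refine(ims,nm,est[nm],("top",)); s=refine(ims,nm,est[nm],("side",))
    print(nm,np.round(S[nm][2],4),np.round(est[nm],4),np.round(t,4),np.round(s,4))
json.dump(est,open("est.json","w"))
mosaic(ims,est,[n for n in S if "wide" != n[4:] or 1][:4]+["lid_long","lid_small"],"pics/fit1.png")
E
```

```text
Traceback (most recent call last):
  File "fit.py", line 29, in refine
    best=min((minimize(cost,[a,b,c],method="Nelder-Mead",options=dict(initial_simplex=np.array([[a,b,c],[a+.003,b,c],[a,b+.003,c],[a,b,c+.002]]),xatol=1e-5)) for a in(-.005,0,.005) for b in(-.005,0,.005) for c in(0,)),key=lambda r:r.fun)
  File "fit.py", line 29, in <genexpr>
    best=min((minimize(cost,[a,b,c],method="Nelder-Mead",options=dict(initial_simplex=np.array([[a,b,c],[a+.003,b,c],[a,b+.003,c],[a,b,c+.002]]),xatol=1e-5)) for a in(-.005,0,.005) for b in(-.005,0,.005) for c in(0,)),key=lambda r:r.fun)
              ~~~~~~~~^^^^^^^^^^^^^^^^^^^^^^^^^^^^^^^^^^^^^^^^^^^^^^^^^^^^^^^^^^^^^^^^^^^^^^^^^^^^^^^^^^^^^^^^^^^^^^^^^^^^^^^^^^^^^^^^^^^^^^^^^^^^^^^^^^^^^^^
  File "fit.py", line 27, in cost
    q=proj(n,D); s-=map_coordinates(g[n],[q[:,1],q[:,0]],order=1,mode="nearest").mean()*(1 if z>0 else .5)
  File "h.py", line 4, in proj
    m=viewer.camera_model(n); P=np.atleast_2d(P).astype(float); c=P@m["view"][:3,:3].T+m["view"][:3,3]
ValueError: time passes only in moves, steps and waits
```

Calibration must be cached.

```bash
python3 - <<'E'
s=open('h.py').read()
s=s.replace("def proj","M={n:viewer.camera_model(n) for n in('top','side')}\ndef proj",1).replace("m=viewer.camera_model(n)","m=M[n]")
open('h.py','w').write(s)
E
cat > r1.py <<'E'
from show import *
ims={n:viewer.camera(n) for n in("top","side")}
est={}
for nm in S:
    est[nm]=[float(x) for x in refine(ims,nm,S[nm][2])]
    t=refine(ims,nm,est[nm],("top",)); s=refine(ims,nm,est[nm],("side",))
    print(nm,np.round(S[nm][2],4),np.round(est[nm],4),np.round(t,4),np.round(s,4))
json.dump(est,open("est.json","w"))
mosaic(ims,est,list(S)[:4]+["lid_long","lid_small"],"pics/fit1.png")
E
python3 r1.py; python3 -c "
from h import *;print(telemetry.state()['clock'])"
```

```text
jar_square [ 0.619  0.162 -0.24 ] [ 0.627   0.167  -0.3506] [ 0.6278  0.1665 -0.3603] [ 0.6261  0.1681 -0.3386]
jar_wide [0.4943 0.3293 0.    ] [ 0.4964  0.3396 -0.0574] [ 0.4912  0.3277 -0.0102] [ 0.4814  0.3449 -0.1188]
jar_small [ 0.4598 -0.0193  0.    ] [ 0.458  -0.0218 -0.056 ] [ 0.458  -0.0218 -0.0445] [ 0.4512 -0.0344  0.0905]
jar_long [ 0.4524 -0.3599  0.2   ] [ 0.4497 -0.367   0.1024] [ 0.4494 -0.3677  0.1033] [ 0.4439 -0.3666  0.101 ]
lid_long [ 0.619  -0.1429 -0.08  ] [ 0.6066 -0.1419 -0.1744] [ 0.6104 -0.1308 -0.1993] [ 0.6036 -0.1418 -0.205 ]
lid_square [ 0.625  -0.1471 -0.04  ] [ 0.6243 -0.1322 -0.1939] [ 0.6218 -0.1314 -0.1947] [ 0.6202 -0.1404  0.2724]
lid_wide [ 0.6201 -0.1465  0.    ] [ 0.63   -0.1391 -0.0388] [ 0.6241 -0.1251 -0.1149] [ 0.6355 -0.1379 -0.0777]
lid_small [ 0.62   -0.1466  0.    ] [ 0.6296 -0.1496 -0.173 ] [ 0.6312 -0.1621  0.017 ] [ 0.6248 -0.1427 -0.1899]
0.4
```

View pics/fit1.png

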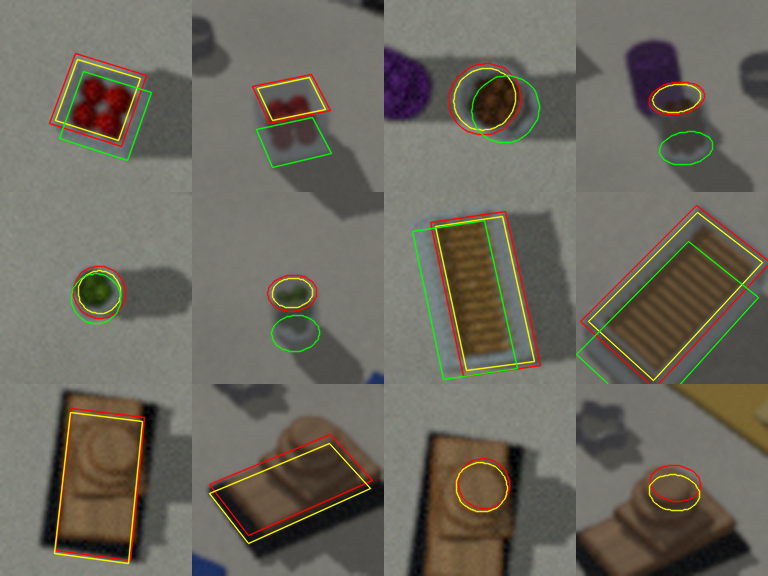

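The gradient fit is being pulled toward the shadows, since the outlines are visibly off the glass. I'll segment by colour (glass is bluish, lids are brown, shadows are neutral) and fit the silhouettes instead.

```bash
cat > sil.py <<'E'
from show import *
H={"jar_square":.06,"jar_wide":.07,"jar_small":.055,"jar_long":.05}
def chroma(im,sig=.7):
    a=cv2.GaussianBlur(im.astype(np.float32),(0,0),sig); c=a/(a.sum(2,keepdims=True)+15)
    return c-np.median(c[100:300,100:450].reshape(-1,3),0)
def hullmask(n,pts,shape,k=4):
    q=cv2.convexHull(((proj(n,pts)+.5)*k).astype(np.float32)).astype(int)
    m=np.zeros((shape[0]*k,shape[1]*k),np.uint8); cv2.fillConvexPoly(m,q,1); return m
def fitsil(data,prisms,p0,free,step=(.006,.006,.1)):
    """data: {cam:(mask float, weight, (u0,v0))} ; prisms(p)->list of point sets"""
    def cost(d):
        p=np.array(p0,float); p[free]+=d; s=0
        for n,(m,w,(u0,v0)) in data.items():
            mm=0
            for P in prisms(p):
                q=cv2.convexHull(((proj(n,P)-[u0,v0]+.5)*8).astype(np.float32)).astype(int)
                t=np.zeros((m.shape[0]*8,m.shape[1]*8),np.uint8); cv2.fillConvexPoly(t,q,1); mm=np.maximum(mm,t)
            r=cv2.resize(mm.astype(np.float32),m.shape[::-1],interpolation=cv2.INTER_AREA); r=cv2.GaussianBlur(r,(0,0),.9)
            s+=(np.abs(r-m)*w).sum()
        return s
    k=len(free); x=np.zeros(k)
    for sc in (1,.4):
        sx=np.vstack([x]+[x+np.eye(k)[i]*step[free[i]%3]*sc for i in range(k)])
        x=minimize(cost,x,method="Nelder-Mead",options=dict(initial_simplex=sx,xatol=1e-4,fatol=.05)).x
    p=np.array(p0,float); p[free]+=x; return p,cost(x)
E
cat > r2.py <<'E'
from sil import *
ims={n:viewer.camera(n) for n in("top","side")}; ch={n:chroma(ims[n]) for n in ims}
sat=[]
for n in ims:
    d=np.abs(ch[n]).max(2); sat.append(cv2.resize(np.clip(d*6*255,0,255).astype(np.uint8),None,fx=1.17,fy=1.17))
cv2.imwrite("pics/chroma.png",np.vstack(sat)[:, :][60:]*1) if 0 else None
est={}
for nm in H:
    p0=np.array(S[nm][2]); f=S[nm][0]; data={}
    for n in ims:
        u,v=proj(n,[p0[0],p0[1],H[nm]/2])[0].astype(int); h=34; sl=np.s_[v-h:v+h,u-h:u+h]
        c=ch[n][sl]; r,g,b=c[...,0],c[...,1],c[...,2]
        d=np.abs(c).max(2); m=np.clip((d-.006)/.012,0,1)
        w=np.ones(m.shape); w[(b>.02)&(g<-.02)]=0   # purple/blue things
        if n=="side" and nm=="jar_wide": w=cv2.erode(w,np.ones((5,5)))
        w[(b>.08)]=0
        data[n]=(m.astype(np.float32),w,(u-h,v-h))
    pr=lambda p:[np.vstack([f(p,0),f(p,H[nm])])]
    fr=[0,1,2] if nm in("jar_square","jar_long") else [0,1]
    p,c=fitsil(data,pr,p0,fr)
    t,_=fitsil({"top":data["top"]},pr,p,fr); s,_=fitsil({"side":data["side"]},pr,p,fr)
    est[nm]=[float(x) for x in p]; print(nm,np.round(p,4),round(c,1),np.round(t,4),np.round(s,4))
json.dump(est,open("est.json","w"))
S2=dict(S)
mosaic(ims,est,list(H),"pics/fit2.png",3)
a=cv2.imread("pics/fit2.png")
# chroma magnitude below
d=[cv2.resize(np.clip(np.abs(ch[n]).max(2)*255*12,0,255).astype(np.uint8),(384,288)) for n in ims]
cv2.imwrite("pics/fit2.png",np.vstack([a,cv2.cvtColor(np.hstack(d)[:216],cv2.COLOR_GRAY2BGR)]))
E
python3 r2.py
```

```text
jar_square [ 0.6254  0.164  -0.3808] 414.5 [ 0.625   0.1643 -0.3493] [ 0.6223  0.1607 -0.4685]
jar_wide [0.498  0.3343 0.    ] 505.5 [0.498  0.3343 0.    ] [0.4967 0.3344 0.    ]
jar_small [ 0.4607 -0.0209  0.    ] 222.0 [ 0.4607 -0.0209  0.    ] [ 0.4598 -0.0246  0.    ]
jar_long [ 0.4553 -0.3676  0.0962] 749.7 [ 0.4551 -0.3667  0.0971] [ 0.4545 -0.3685  0.1032]
```

View pics/fit2.png

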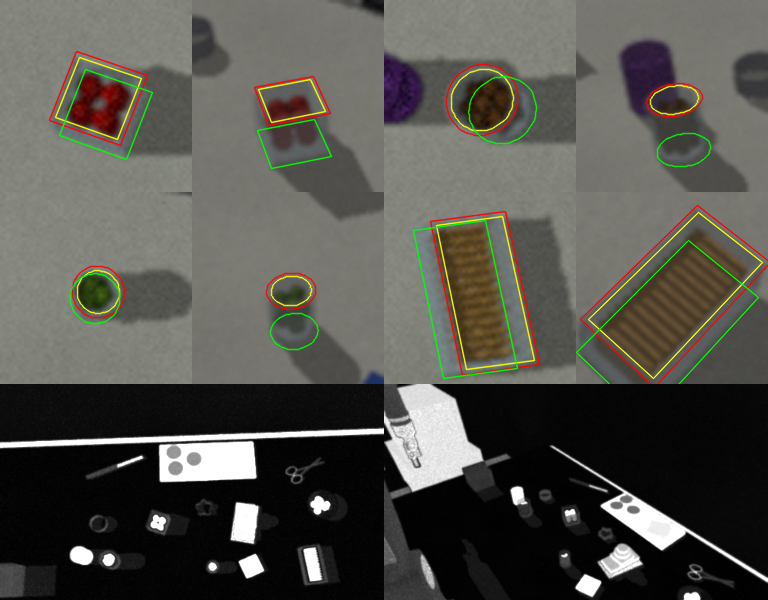

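```bash
python3 - <<'E'
s=open('sil.py').read()
s+='''
def resid(n,im,sig=.7):
    a=cv2.GaussianBlur(im.astype(np.float32),(0,0),sig); (u,v),(x,y)={"top":((173,235),(173,285)),"side":((267,198),(290,240))}[n]
    A=a[v-3:v+4,u-3:u+4].reshape(-1,3).mean(0); B=a[y-5:y+6,x-5:x+6].reshape(-1,3).mean(0)
    e=(B-A)/np.linalg.norm(B-A); d=a-A; d=d-(d@e)[...,None]*e
    return d,A,B
'''
open('sil.py','w').write(s)
r=open('r2.py').read()
r=r.replace('ch={n:chroma(ims[n]) for n in ims}','''ch={n:chroma(ims[n]) for n in ims}; rs={}
for n in ims:
    rs[n],A,B=resid(n,ims[n]); print(n,A,B,np.percentile(np.linalg.norm(rs[n][260:300,60:250] if n=="top" else rs[n][215:240,265:295],axis=2),[50,99]))''')
r=r.replace('d=np.abs(c).max(2); m=np.clip((d-.006)/.012,0,1)','d=np.linalg.norm(rs[n][sl],axis=2); m=np.clip((d-3)/4,0,1)')
r=r.replace('np.abs(ch[n]).max(2)*255*12','np.linalg.norm(rs[n],axis=2)*18')
r=r.replace('[:216]','[90:288] if 0 else np.hstack(d)[80:288]').replace('fit2','fit3')
open('r3.py','w').write(r)
E
python3 r3.py
```

```text
top [83.123314 84.25842  78.55372 ] [129.11703 130.68541 122.11118] [0.5694119  1.49558418]
side [85.75456 85.05683 80.46438] [56.021244 49.34031  43.47868 ] [ 6.93610787 23.17839802]
jar_square [ 0.6261  0.1661 -0.3911] 3512.1 [ 0.6257  0.1657 -0.3631] [ 0.7151  0.1644 -2.3055]
jar_wide [0.4974 0.3364 0.    ] 3337.2 [0.4973 0.3357 0.    ] [0.5936 0.4076 0.    ]
jar_small [ 0.462  -0.0187  0.    ] 3557.1 [ 0.4618 -0.0193  0.    ] [ 0.522  -0.0474  0.    ]
jar_long [ 0.4564 -0.3642  0.0997] 2437.8 [ 0.456  -0.3652  0.0921] [ 0.4714 -0.3268 -0.7014]
```

View pics/fit3.png

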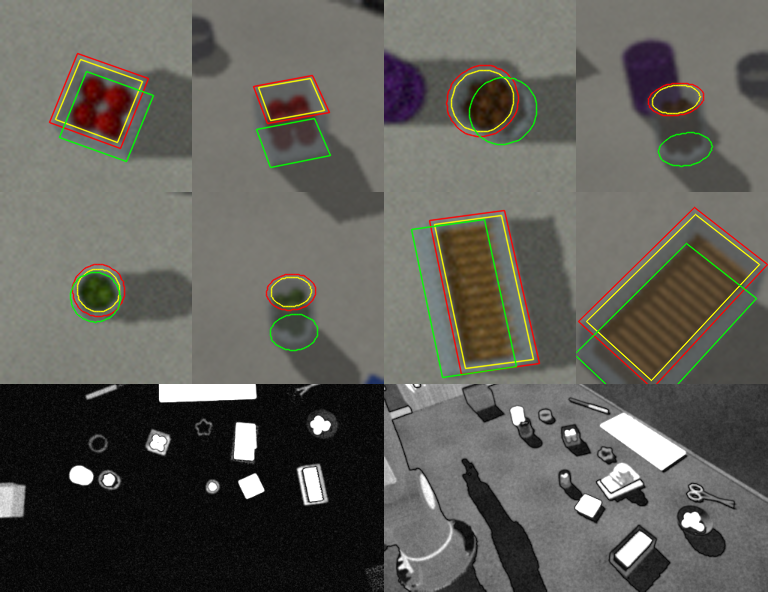

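```bash
sed -i 's/(290,240))}/(192,256))}/' sil.py
sed -e 's/rs\[n\]\[215:240,265:295\]/rs[n][250:270,180:200]/' -e '/mosaic\|^a=\|^d=\|^cv2.imwrite("pics\/fit3/d' r3.py > r4.py
cat >> r4.py <<'E'
L=["lid_long","lid_square","lid_wide","lid_small"]; Z=[(.015,.027),(.034,.046),(.053,.065),(.072,.084)]
p0=np.hstack([S[l][2] for l in L]).astype(float); p0[2]=-.09; p0[5]=-.06
data={}
for n in ims:
    u,v=proj(n,[.62,-.145,.04])[0].astype(int); h=44; c=rs[n][v-h:v+h,u-h:u+h]
    m=np.clip(((c[...,0]-c[...,2])-9)/10,0,1); m[ch[n][v-h:v+h,u-h:u+h,2]>.05]=0
    w=np.ones(m.shape); yy,xx=np.mgrid[:2*h,:2*h]
    data[n]=(m.astype(np.float32),w,(u-h,v-h))
    # keep central component only
    nc,lab=cv2.connectedComponents((m>.3).astype(np.uint8)); k=lab[h,h]; data[n][1][cv2.dilate(((lab>0)&(lab!=k)).astype(np.uint8),np.ones((5,5)))>0]=0
pr=lambda p:[np.vstack([S[l][0](p[3*i:3*i+3],z) for z in Z[i]]) for i,l in enumerate(L)]
p=p0
for rep in range(3):
    for fr in ([0,1,2],[3,4,5],[6,7],[9,10]): p,c=fitsil(data,pr,p,fr)
    print(np.round(p,4),round(c,1))
for i,l in enumerate(L): est[l]=[float(x) for x in p[3*i:3*i+3]]
json.dump(est,open("est.json","w"))
out=[]
for n in ims:
    u,v=proj(n,[.62,-.145,.04])[0]
    out.append(crop(n,ims[n],u,v,32,6,[(S[l][0](est[l],Z[i][1]),[(0,0,255),(0,255,255),(0,255,0),(255,0,0)][i]) for i,l in enumerate(L)],False))
cv2.imwrite("pics/stack.png",np.hstack(out))
E
python3 r4.py
```

```text
top [83.29407 84.20629 78.95101] [129.15703 130.7969  122.28373] [0.56222254 1.44785386]
side [85.77302  85.03532  80.514725] [118.801056 117.628105 111.35597 ] [0.24692622 0.56034377]
jar_square [ 0.6257  0.1662 -0.3961] 317.6 [ 0.6257  0.1659 -0.3609] [ 0.6266  0.1683 -0.4859]
jar_wide [0.4974 0.3364 0.    ] 515.9 [0.4976 0.3357 0.    ] [0.5182 0.4284 0.    ]
jar_small [ 0.4619 -0.0192  0.    ] 260.3 [ 0.4621 -0.0192  0.    ] [ 0.462 -0.014  0.   ]
jar_long [ 0.4562 -0.3657  0.1075] 894.8 [ 0.4557 -0.3652  0.0914] [ 0.4557 -0.3671  0.1246]
[ 0.622  -0.1425 -0.1133  0.6253 -0.1478 -0.0451  0.6223 -0.1461  0.
  0.6227 -0.1467  0.    ] 189.2
[ 0.622  -0.1425 -0.1111  0.626  -0.1476 -0.0256  0.6224 -0.1459  0.
  0.6227 -0.1467  0.    ] 188.4
[ 0.622  -0.1425 -0.1111  0.6263 -0.1477 -0.0226  0.6224 -0.1458  0.
  0.6227 -0.1467  0.    ] 188.3
```

View pics/stack.png

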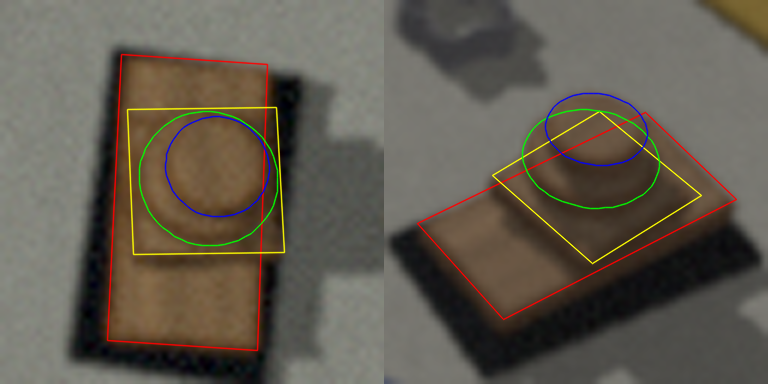

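The overlay now sits on the lid and jar edges. The long lid is excellent, and the upper lids are within about 3 mm. Time to move, starting with a small planner.

```bash
cat > plan.py <<'E'
import sys, numpy as np
from rig import telemetry
def plan(start,yaw0,pts,g,mx=.95):
    """pts: [(x,y,z,yaw)], prints rows in calls of 5"""
    p=np.array(start,float);rows=[]
    for x,y,z,yw in pts:
        t=np.array([x,y,z]); dy=(yw-yaw0+np.pi)%(2*np.pi)-np.pi
        if abs(dy)>2.5: dy=(yw-yaw0)
        # number of rows
        for n in range(1,60):
            q=p.copy();w=yaw0;R=[];ok=True
            for i in range(n):
                c,s=np.cos(w),np.sin(w); T=np.array([[c,s,0],[s,-c,0],[0,0,-1]]) # world->tool
                u=np.round(T@((t-q)/(n-i))/.04,2); r=round(float(-np.degrees((yaw0+dy-w)/(n-i))/6),2)
                ok&=bool(abs(u).max()<=mx and abs(r)<=1 and np.linalg.norm(u)<=1.5)
                R.append([u.tolist(),[0,0,r],g]); q=q+T.T@u*.04; w-=np.radians(6*r)
            if ok: break
        rows+=R;p=q;yaw0=w
    for i in range(0,len(rows),5): print(str(rows[i:i+5]).replace(" ",""))
if __name__=="__main__":
    s=telemetry.state(); print(round(s["clock"],2),s["tool_pos"].round(4),s["tool_rot"].round(4),round(s["gripper_width"],4),s["force"].round(1))
    g=int(sys.argv[1]); pts=[tuple(map(float,a.split(","))) for a in sys.argv[2:]]
    if pts: plan(s["tool_pos"],s["tool_rot"][2],pts,g)
E
python3 plan.py 0 .6227,-.1467,.15,1.5708
```

```text
0.7 [0.2013 0.6181 0.2314] [3.1414 0.     2.8269] 0.0851 [-0.5 -0.4 -0.7]
[[[-0.69,-0.65,0.09],[0,0,0.52],0],[[-0.73,-0.61,0.09],[0,0,0.52],0],[[-0.76,-0.57,0.09],[0,0,0.52],0],[[-0.79,-0.53,0.09],[0,0,0.52],0],[[-0.82,-0.48,0.09],[0,0,0.52],0]]
[[[-0.84,-0.44,0.09],[0,0,0.52],0],[[-0.86,-0.39,0.09],[0,0,0.52],0],[[-0.88,-0.34,0.09],[0,0,0.52],0],[[-0.9,-0.3,0.09],[0,0,0.52],0],[[-0.92,-0.25,0.09],[0,0,0.52],0]]
[[[-0.93,-0.2,0.09],[0,0,0.52],0],[[-0.94,-0.14,0.09],[0,0,0.52],0],[[-0.94,-0.09,0.09],[0,0,0.52],0],[[-0.95,-0.04,0.09],[0,0,0.52],0],[[-0.95,0.01,0.09],[0,0,0.52],0]]
[[[-0.95,0.06,0.09],[0,0,0.52],0],[[-0.94,0.11,0.08],[0,0,0.52],0],[[-0.94,0.16,0.09],[0,0,0.53],0],[[-0.92,0.22,0.08],[0,0,0.52],0],[[-0.91,0.27,0.09],[0,0,0.53],0]]
[[[-0.9,0.31,0.08],[0,0,0.52],0],[[-0.88,0.36,0.09],[0,0,0.53],0],[[-0.85,0.42,0.08],[0,0,0.52],0]]
```

Emit:
step_arm:
  motion:
    - [[-0.7,-0.65,0],[0,0,0.5],0]
    - [[-0.7,-0.6,0],[0,0,0.5],0]
    - [[-0.75,-0.55,0],[0,0,0.5],0]
    - [[-0.8,-0.5,0],[0,0,0.5],0]
    - [[-0.8,-0.5,0],[0,0,0.5],0]

```text
clock: 1.32
tool_pos: [0.2936, 0.4532, 0.2316]
tool_rot: [3.141, 0.0, 2.563]
force: [-0.1, 0.5, -0.3]
gripper_width: 0.0852
gripper_force: 0.0
```

Emit:
step_arm:
  motion:
    - [[-0.85,-0.45,0],[0,0,0.5],0]
    - [[-0.85,-0.4,0],[0,0,0.5],0]
    - [[-0.9,-0.35,0],[0,0,0.5],0]
    - [[-0.9,-0.3,0],[0,0,0.5],0]
    - [[-0.9,-0.25,0],[0,0,0.5],0]

```text
clock: 1.95
tool_pos: [0.3867, 0.287, 0.2315]
tool_rot: [3.141, -0.0, 2.301]
force: [-0.4, 0.8, 0.6]
gripper_width: 0.0852
gripper_force: 0.0
```

Emit:
step_arm:
  motion:
    - [[-0.95,-0.2,0.1],[0,0,0.6],0]
    - [[-0.95,-0.15,0.1],[0,0,0.6],0]
    - [[-0.95,-0.1,0.1],[0,0,0.6],0]
    - [[-0.95,-0.05,0.1],[0,0,0.6],0]
    - [[-0.95,0,0.1],[0,0,0.6],0]

```text
clock: 2.58
tool_pos: [0.4787, 0.1191, 0.2114]
tool_rot: [3.141, -0.0, 1.986]
force: [0.4, -0.0, -0.5]
gripper_width: 0.0853
gripper_force: 0.0
```

```bash
python3 plan.py 0 .6227,-.1467,.12,1.5708 .6227,-.1467,.07,1.5708
```

```text
2.58 [0.4787 0.1191 0.2114] [ 3.1408e+00 -3.0000e-04  1.9863e+00] 0.0853 [ 0.4 -0.  -0.5]
[[[-0.94,0.08,0.29],[0,0,0.5],0],[[-0.94,0.12,0.29],[0,0,0.5],0],[[-0.93,0.17,0.28],[0,0,0.49],0],[[-0.92,0.22,0.29],[0,0,0.5],0],[[-0.9,0.27,0.28],[0,0,0.49],0]]
[[[-0.89,0.32,0.29],[0,0,0.5],0],[[-0.87,0.36,0.28],[0,0,0.49],0],[[-0.86,0.41,0.29],[0,0,0.5],0],[[0.0,-0.0,0.62],[0,0,-0.0],0],[[0.0,-0.0,0.63],[0,0,-0.0],0]]
```

Emit:
step_arm:
  motion:
    - [[-0.94,0.08,0.2],[0,0,0.5],0]
    - [[-0.94,0.12,0.2],[0,0,0.5],0]
    - [[-0.93,0.17,0.2],[0,0,0.5],0]
    - [[-0.92,0.22,0.2],[0,0,0.5],0]
    - [[-0.9,0.27,0.3],[0,0,0.5],0]

```text
clock: 3.2
tool_pos: [0.569, -0.0467, 0.1674]
tool_rot: [3.14, -0.0, 1.725]
force: [0.0, -0.4, -0.5]
gripper_width: 0.0852
gripper_force: 0.0
```

Emit:
step_arm:
  motion:
    - [[-0.89,0.32,0.3],[0,0,0.5],0]
    - [[-0.87,0.36,0.3],[0,0,0.5],0]
    - [[-0.86,0.41,0.3],[0,0,0.5],0]
    - [[0,0,0.3],[0,0,0],0]

```text
clock: 3.7
tool_pos: [0.6228, -0.1496, 0.1191]
tool_rot: [3.141, 0.003, 1.565]
force: [-0.1, 1.0, 0.5]
gripper_width: 0.0851
gripper_force: 0.0
```

```bash
python3 plan.py 0 .6227,-.1467,.07,1.5708; python3 - <<'E'
from h import *
est=__import__("json").load(open("est.json"))
o=[]
for n in("top","side"):
    im=viewer.camera(n); u,v=proj(n,[.6227,-.1467,.084])[0]
    o.append(crop(n,im,u,v,32,6,[(circ(.6227,-.1467,.022,.084),(255,0,0)),(circ(.6224,-.1458,.03,.065),(0,255,0))],False))
cv2.imwrite("pics/pre.png",np.hstack(o))
E
```

```text
3.7 [ 0.6228 -0.1496  0.1191] [3.1407e+00 3.0000e-03 1.5649e+00] 0.0851 [-0.1  1.   0.5]
[[[0.04,-0.0,0.61],[0,0,-0.03],0],[[0.03,-0.0,0.62],[0,0,-0.03],0]]
```

View pics/pre.png

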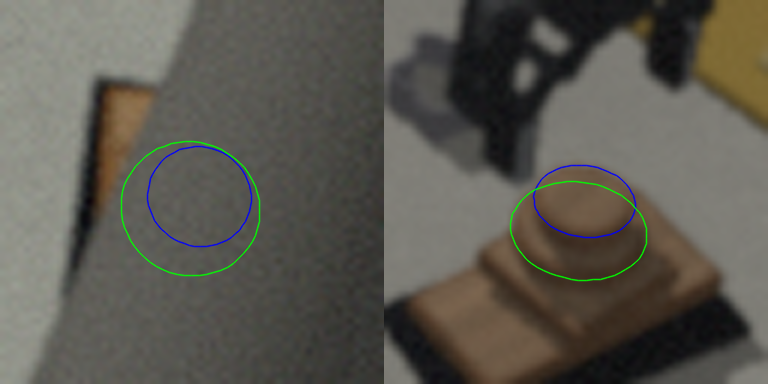

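The side view shows the small lid (585,200) matching its outline. The arm hides it from the top. Descending.

Emit:
step_arm:
  motion:
    - [[0.04,0,0.6],[0,0,0],0]
    - [[0.04,0,0.6],[0,0,0],0]
    - [[0,0,0],[0,0,0],90]
    - [[0,0,0],[0,0,0],130]
    - [[0,0,0],[0,0,0],160]
  squeeze: 30

```text
clock: 4.42
tool_pos: [0.6236, -0.1419, 0.0731]
tool_rot: [3.139, -0.0, 1.57]
force: [-0.5, 0.4, 4.2]
gripper_width: 0.0423
gripper_force: 30.7
```

Emit:
step_arm:
  motion:
    - [[0,0,0],[0,0,0],200]
    - [[0,0,0],[0,0,0],255]
    - [[0,0,0],[0,0,0],255]

```text
clock: 4.8
tool_pos: [0.6237, -0.1419, 0.0731]
tool_rot: [3.139, -0.0, 1.57]
force: [-1.2, 1.0, 6.8]
gripper_width: 0.0422
gripper_force: 31.0
```

Emit:
step_arm:
  motion:
    - [[0,0,-0.3],[0,0,0],255]
    - [[0,0,-0.5],[0,0,0],255]
    - [[0,0,-0.5],[0,0,0],255]
    - [[0,0,-0.5],[0,0,0],255]
    - [[0,0,0],[0,0,0],255]

```text
clock: 5.42
tool_pos: [0.624, -0.1424, 0.1459]
tool_rot: [3.137, 0.001, 1.57]
force: [0.0, -0.4, -0.4]
gripper_width: 0.0421
gripper_force: 30.5
```

```bash
python3 plan.py 255; python3 - <<'E'
from h import *
t=telemetry.state()["tool_pos"]; o=[]
for n in("top","side"):
    im=viewer.camera(n); u,v=proj(n,[.6227,-.1467,.084])[0]
    o.append(crop(n,im,u,v-8,32,6,[(circ(t[0],t[1],.022,t[2]+.014),(255,0,0)),(circ(.6224,-.1458,.03,.065),(0,255,0))],False))
cv2.imwrite("pics/lift.png",np.hstack(o))
E
```

```text
5.42 [ 0.624  -0.1424  0.1459] [3.1371e+00 6.0000e-04 1.5703e+00] 0.0421 [ 0.  -0.4 -0.4]
```

View pics/lift.png

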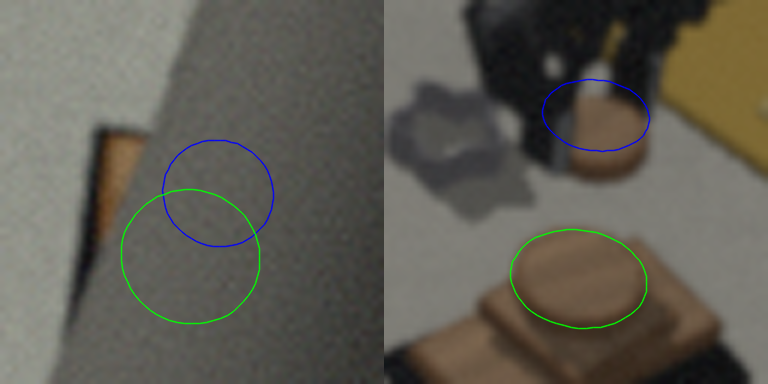

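The small lid is held level at (608,135), and the wide lid's outline matches exactly. On to the small jar.

```bash
python3 plan.py 255 .462,-.0185,.1,1.5708
```

```text
5.53 [ 0.6224 -0.1417  0.1433] [ 3.1416e+00 -3.0000e-04  1.5704e+00] 0.0427 [-0.9  0.1 -0.5]
[[[0.62,-0.8,0.22],[0,0,-0.0],255],[[0.61,-0.8,0.22],[0,0,-0.0],255],[[0.62,-0.8,0.21],[0,0,-0.0],255],[[0.61,-0.81,0.22],[0,0,-0.0],255],[[0.62,-0.8,0.21],[0,0,-0.0],255]]
```

Emit:
step_arm:
  motion:
    - [[0.6,-0.8,0],[0,0,0],255]
    - [[0.6,-0.8,0],[0,0,0],255]
    - [[0.6,-0.8,0.2],[0,0,0],255]
    - [[0.6,-0.8,0.3],[0,0,0],255]
    - [[0.65,-0.8,0.5],[0,0,0],255]

```text
clock: 6.15
tool_pos: [0.4613, -0.019, 0.1026]
tool_rot: [-3.142, -0.0, 1.57]
force: [-0.1, 0.3, -0.5]
gripper_width: 0.0417
gripper_force: 30.5
```

Emit:
step_arm:
  motion:
    - [[0,0,0],[0,0,0],255]
    - [[0,0,0],[0,0,0],255]

```text
clock: 6.4
tool_pos: [0.4631, -0.02, 0.1032]
tool_rot: [3.141, 0.0, 1.57]
force: [0.1, -0.0, 0.6]
gripper_width: 0.0423
gripper_force: 30.6
```

```bash
cat > held.py <<'E'
from sil import *
def held(nm,H,rb,cams=("side",),fn=None,up=.0,z0=None):
    """fit held round/rect lid; x from tcp, free y,z. returns estimates"""
    ts=[]; ims={n:viewer.camera(n) for n in cams}
    for i in range(3): ts.append(telemetry.state()["tool_pos"]); viewer.camera("side")
    t=np.mean(ts,0); print("tcp",np.round(ts,4).tolist(),t.round(4)); return t,ims
E
python3 - <<'E'
from held import *
t,ims=held(0,0,0,("side",))
im=ims["side"]; u,v=proj("side",t)[0]
e=[]
for y in(0,.002,.004):
  pass
c=crop("side",im,u,v,36,8,[(circ(t[0],t[1],.022,t[2]+.011),(255,0,0)),(circ(t[0],t[1],.022,t[2]-.001),(255,0,0)),(circ(.462,-.0185,.022,.055),(0,255,0)),(circ(.462,-.0185,.022,0),(0,255,0))],False)
cv2.imwrite("pics/abv.png",c)
E
```

```text
tcp [[0.4637, -0.0203, 0.1036], [0.4639, -0.0205, 0.1037], [0.4639, -0.0206, 0.1037]] [ 0.4638 -0.0205  0.1037]
```

View pics/abv.png

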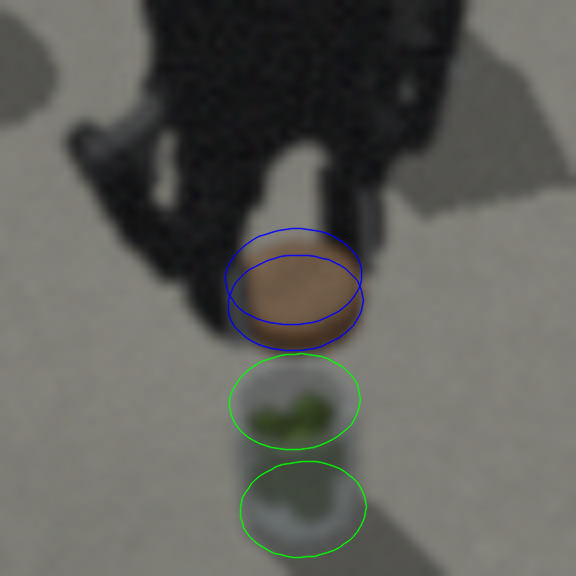

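The lid at (300,295) is held level and its outline agrees with the TCP. The jar at (297,455) is about 2 mm to the left. Aligning and lowering.

Emit:
step_arm:
  motion:
    - [[0.06,-0.06,0.4],[0,0,0],255]
    - [[0,0,0.5],[0,0,0],255]
    - [[0,0,0.1],[0,0,0],255]
    - [[0,0,0.1],[0,0,0],255]
    - [[0,0,0],[0,0,0],255]

```text
clock: 7.22
tool_pos: [0.4604, -0.0174, 0.0593]
tool_rot: [3.141, -0.0, 1.57]
force: [0.2, 0.5, -0.2]
gripper_width: 0.0422
gripper_force: 30.6
```

Emit:
step_arm:
  motion:
    - [[0,0,0.06],[0,0,0],255]
    - [[0,0,0],[0,0,0],255]

```text
clock: 7.48
tool_pos: [0.4603, -0.0173, 0.057]
tool_rot: [3.141, -0.0, 1.57]
force: [-0.8, 0.7, 0.3]
gripper_width: 0.0423
gripper_force: 30.6
```

Emit:
step_arm:
  motion:
    - [[0,0,0.04],[0,0,0],255]
    - [[0,0,0],[0,0,0],255]

```text
clock: 7.72
tool_pos: [0.4606, -0.0173, 0.056]
tool_rot: [3.141, -0.001, 1.57]
force: [-1.4, 0.4, 6.4]
gripper_width: 0.0421
gripper_force: 31.2
```

Emit:
step_arm:
  motion:
    - [[0,0,0.04],[0,0,0],255]
    - [[0,0,0],[0,0,0],255]

```text
clock: 7.98
tool_pos: [0.4607, -0.0173, 0.0557]
tool_rot: [-3.141, -0.002, 1.57]
force: [-6.4, 0.2, 23.0]
gripper_width: 0.0422
gripper_force: 32.7
```

Contact came at the predicted seated height. Releasing and moving back over the stack.

Emit:
step_arm:
  motion:
    - [[0,0,-0.06],[0,0,0],255]
    - [[0,0,0],[0,0,0],110]
    - [[0,0,0],[0,0,0],60]
    - [[0,0,0],[0,0,0],0]
    - [[0,0,-0.5],[0,0,0],0]

```text
clock: 8.6
tool_pos: [0.4588, -0.0174, 0.0751]
tool_rot: [-3.138, 0.001, 1.57]
force: [-0.0, 0.6, 0.1]
gripper_width: 0.0851
gripper_force: 0.0
```

Emit:
step_arm:
  motion:
    - [[0,0,-0.9],[0,0,0],0]
    - [[0,0,-0.9],[0,0,0],0]
    - [[0,0,0],[0,0,0],0]
    - [[0,0,0],[0,0,0],0]

```text
clock: 9.1
tool_pos: [0.4596, -0.0172, 0.1474]
tool_rot: [-3.14, -0.0, 1.57]
force: [0.1, 0.8, -0.6]
gripper_width: 0.0851
gripper_force: 0.0
```

```bash
python3 plan.py 0 .6236,-.146,.12,1.5708; python3 -c "
from h import *
cv2.imwrite('pics/x1.png',viewer.camera('side')[:,:,::-1])
im=viewer.camera('side');a=cv2.GaussianBlur(im.astype('f4'),(0,0),.7);d=a[...,0]-a[...,2]
u,v=proj('side',[.462,-.018,.067])[0].astype(int);m=d[v-20:v+20,u-20:u+20]>18;ys,xs=np.nonzero(m);print(u,v,m.sum(),xs.min()+u-20,xs.max()+u-20,ys.min()+v-20,ys.max()+v-20)
q=proj('side',np.vstack([circ(.462,-.018,.022,.067),circ(.462,-.018,.022,.055)]));print(q.min(0),q.max(0))"
```

```text
9.1 [ 0.4596 -0.0172  0.1474] [-3.1404e+00 -2.0000e-04  1.5704e+00] 0.0851 [ 0.1  0.8 -0.6]
[[[-0.64,0.82,0.14],[0,0,-0.0],0],[[-0.64,0.82,0.14],[0,0,-0.0],0],[[-0.65,0.82,0.14],[0,0,-0.0],0],[[-0.64,0.82,0.13],[0,0,-0.0],0],[[-0.65,0.82,0.14],[0,0,-0.0],0]]
239 222 193 232 248 218 232
[231.75190651 216.51870998] [248.36642561 231.57053771]
```

The small lid's mask extents (cols 232–248, rows 218–232) match the seated prediction. Now the wide lid.

Emit:
step_arm:
  motion:
    - [[-0.64,0.81,0.1],[0,0,0],0]
    - [[-0.64,0.81,0.1],[0,0,0],0]
    - [[-0.64,0.81,0.1],[0,0,0],0]
    - [[-0.64,0.81,0.2],[0,0,0],0]
    - [[-0.64,0.81,0.2],[0,0,0],0]

```text
clock: 9.82
tool_pos: [0.6223, -0.1461, 0.1179]
tool_rot: [-3.139, -0.0, 1.57]
force: [-0.6, 1.1, 0.7]
gripper_width: 0.0852
gripper_force: 0.0
```

Emit:
step_arm:
  motion:
    - [[0,0,0.6],[0,0,0],0]
    - [[0,0,0],[0,0,0],0]
    - [[0,0,0],[0,0,0],0]

```text
clock: 10.2
tool_pos: [0.6217, -0.1452, 0.0958]
tool_rot: [-3.141, -0.0, 1.57]
force: [-0.1, -0.5, 1.3]
gripper_width: 0.0854
gripper_force: 0.0
```

```bash
python3 plan.py 0 .6230,-.146,.049,1.5708
```

```text
10.2 [ 0.6217 -0.1452  0.0958] [-3.1406e+00 -3.0000e-04  1.5703e+00] 0.0854 [-0.1 -0.5  1.3]
[[[-0.01,0.02,0.58],[0,0,-0.0],0],[[-0.01,0.01,0.59],[0,0,-0.0],0]]
```

Emit:
step_arm:
  motion:
    - [[0,0.02,0.58],[0,0,0],0]
    - [[0,0,0.58],[0,0,0],0]
    - [[0,0,0],[0,0,0],60]
    - [[0,0,0],[0,0,0],110]
    - [[0,0,0],[0,0,0],255]

```text
clock: 10.82
tool_pos: [0.6239, -0.1456, 0.0511]
tool_rot: [3.139, 0.0, 1.57]
force: [-0.2, -0.1, -0.5]
gripper_width: 0.058
gripper_force: 32.1
```

Emit:
step_arm:
  motion:
    - [[0,0,0],[0,0,0],255]
    - [[0,0,0],[0,0,0],255]

```text
clock: 11.08
tool_pos: [0.6239, -0.1457, 0.051]
tool_rot: [3.14, -0.0, 1.57]
force: [-1.3, 0.5, 7.4]
gripper_width: 0.0584
gripper_force: 32.7
```

Emit:
step_arm:
  motion:
    - [[0,0,-0.2],[0,0,0],255]
    - [[0,0,-0.6],[0,0,0],255]
    - [[0,0,-0.7],[0,0,0],255]
    - [[0,0,-0.7],[0,0,0],255]
    - [[0,0,0],[0,0,0],255]

```text
clock: 11.7
tool_pos: [0.6244, -0.1462, 0.1401]
tool_rot: [3.137, 0.001, 1.57]
force: [-0.1, -0.7, -0.9]
gripper_width: 0.0578
gripper_force: 32.3
```

```bash
python3 plan.py 255 .4976,.3360,.14,1.5708
```

```text
11.7 [ 0.6244 -0.1462  0.1401] [3.1369e+00 7.0000e-04 1.5701e+00] 0.0578 [-0.1 -0.7 -0.9]
[[[0.93,-0.24,0.0],[0,0,-0.0],255],[[0.93,-0.24,0.0],[0,0,-0.0],255],[[0.93,-0.25,0.0],[0,0,-0.0],255],[[0.93,-0.24,0.0],[0,0,-0.0],255],[[0.93,-0.25,0.0],[0,0,-0.0],255]]
[[[0.93,-0.24,0.0],[0,0,-0.0],255],[[0.92,-0.25,0.0],[0,0,-0.0],255],[[0.93,-0.24,0.0],[0,0,-0.0],255],[[0.92,-0.25,0.0],[0,0,-0.0],255],[[0.93,-0.24,0.0],[0,0,-0.0],255]]
[[[0.92,-0.25,0.0],[0,0,-0.0],255],[[0.93,-0.24,0.0],[0,0,-0.0],255],[[0.92,-0.25,0.0],[0,0,-0.01],255]]
```

Emit:
step_arm:
  motion:
    - [[0.93,-0.24,0],[0,0,0],255]
    - [[0.93,-0.24,0],[0,0,0],255]
    - [[0.93,-0.24,0],[0,0,0],255]
    - [[0.93,-0.24,0],[0,0,0],255]
    - [[0.93,-0.24,0],[0,0,0],255]

```text
clock: 12.32
tool_pos: [0.5737, 0.0418, 0.1364]
tool_rot: [-3.139, 0.0, 1.57]
force: [0.2, -0.5, -0.4]
gripper_width: 0.0583
gripper_force: 32.3
```

Emit:
step_arm:
  motion:
    - [[0.93,-0.24,0],[0,0,0],255]
    - [[0.93,-0.24,0],[0,0,0],255]
    - [[0.93,-0.24,0],[0,0,0],255]
    - [[0.93,-0.24,0],[0,0,0],255]
    - [[0.93,-0.24,0],[0,0,0],255]

```text
clock: 12.95
tool_pos: [0.5258, 0.2275, 0.1365]
tool_rot: [-3.14, 0.001, 1.57]
force: [0.8, -0.0, -0.3]
gripper_width: 0.0582
gripper_force: 32.3
```

Emit:
step_arm:
  motion:
    - [[0.9,-0.24,0],[0,0,0],255]
    - [[0.9,-0.24,0],[0,0,0],255]
    - [[0.9,-0.24,0],[0,0,0],255]
    - [[0,0,0.4],[0,0,0],255]
    - [[0,0,0],[0,0,0],255]

```text
clock: 13.58
tool_pos: [0.497, 0.3327, 0.1193]
tool_rot: [-3.138, 0.004, 1.57]
force: [0.5, -0.6, -0.8]
gripper_width: 0.0578
gripper_force: 32.3
```

```bash
cat > look.py <<'E'
import sys
from held import *
# look.py name dz_lidtop r : overlay held lid (dz of lid top above tcp) and jar
nm=sys.argv[1]; off=float(sys.argv[2]); fn=sys.argv[3]; est=json.load(open("est.json"))
t,ims=held(0,0,0,("side","top")); f=S["jar_"+nm][0]; j=est["jar_"+nm]; hz=H["jar_"+nm]
yaw=telemetry.state()["tool_rot"][2]; ly=yaw-np.pi/2 if nm!="long" else yaw
p=[t[0],t[1],ly]; o=[]
for n,k,h in(("side",6,40),("top",4,40)):
    u,v=proj(n,[j[0],j[1],hz])[0]
    o.append(crop(n,ims[n],u,v,h,k,[(f(p,t[2]+off),(255,0,0)),(f(p,t[2]+off-.012),(255,0,0)),(f(j,hz),(0,255,0)),(f(j,0),(0,255,0))],False))
o[1]=cv2.copyMakeBorder(o[1],0,o[0].shape[0]-o[1].shape[0],0,0,0)
cv2.imwrite(fn,np.hstack(o))
E
python3 - <<'E'
import json
e=json.load(open("est.json")); e["jar_wide"]=[.4976,.3360,0]; e["jar_square"]=[.6258,.1662,-.37]; e["jar_long"]=[.4558,-.3658,.10]; json.dump(e,open("est.json","w"))
E
python3 look.py wide .014 pics/lw.png
```

```text
tcp [[0.4987, 0.3324, 0.1211], [0.499, 0.3327, 0.1216], [0.4992, 0.3331, 0.1219]] [0.499  0.3327 0.1215]
```

View pics/lw.png

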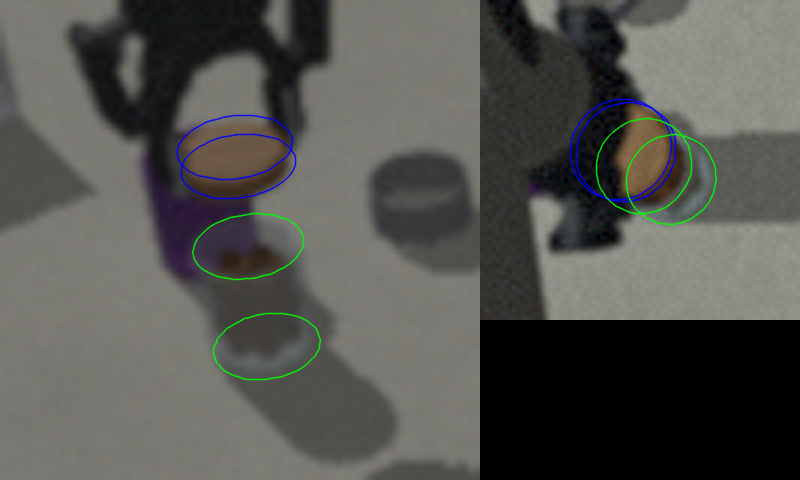

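The held lid matches its TCP outline in both views. Jar rim and base agree within about 1–2 mm. Lowering.

Emit:
step_arm:
  motion:
    - [[0.07,-0.04,0.4],[0,0,0],255]
    - [[0,0,0.5],[0,0,0],255]
    - [[0,0,0.15],[0,0,0],255]
    - [[0,0,0.1],[0,0,0],255]
    - [[0,0,0],[0,0,0],255]

```text
clock: 14.45
tool_pos: [0.4969, 0.3374, 0.0756]
tool_rot: [3.142, 0.0, 1.57]
force: [-0.5, 0.9, -0.3]
gripper_width: 0.0584
gripper_force: 32.3
```

Emit:
step_arm:
  motion:
    - [[0,0,0.08],[0,0,0],255]
    - [[0,0,0.06],[0,0,0],255]
    - [[0,0,0],[0,0,0],255]

```text
clock: 14.82
tool_pos: [0.4967, 0.3374, 0.0701]
tool_rot: [-3.142, -0.0, 1.57]
force: [-0.4, 0.4, 0.1]
gripper_width: 0.0582
gripper_force: 32.3
```

Emit:
step_arm:
  motion:
    - [[0,0,0.05],[0,0,0],255]
    - [[0,0,0],[0,0,0],255]

```text
clock: 15.08
tool_pos: [0.4969, 0.3375, 0.0681]
tool_rot: [3.141, -0.0, 1.57]
force: [-0.6, 0.6, -0.4]
gripper_width: 0.058
gripper_force: 32.3
```

Emit:
step_arm:
  motion:
    - [[0,0,0.04],[0,0,0],255]
    - [[0,0,0],[0,0,0],255]

```text
clock: 15.32
tool_pos: [0.497, 0.3375, 0.068]
tool_rot: [-3.141, -0.001, 1.57]
force: [-3.2, -0.8, 9.0]
gripper_width: 0.0582
gripper_force: 33.2
```

Seated. Release, retract, then refit the remaining two lids while the view is clear.

Emit:
step_arm:
  motion:
    - [[0,0,-0.05],[0,0,0],255]
    - [[0,0,0],[0,0,0],60]
    - [[0,0,0],[0,0,0],0]
    - [[0,0,0],[0,0,0],0]
    - [[0,0,-0.5],[0,0,0],0]

```text
clock: 15.95
tool_pos: [0.4956, 0.3367, 0.0877]
tool_rot: [-3.139, 0.002, 1.57]
force: [-0.9, 0.1, -0.8]
gripper_width: 0.0856
gripper_force: 0.0
```

Emit:
step_arm:
  motion:
    - [[0,0,-0.9],[0,0,0],0]
    - [[0,0,-0.5],[0,0,0],0]
    - [[0,0,0],[0,0,0],0]
    - [[0,0,0],[0,0,0],0]

```text
clock: 16.45
tool_pos: [0.4961, 0.3372, 0.1437]
tool_rot: [-3.14, 0.001, 1.57]
force: [-0.0, -0.1, -0.0]
gripper_width: 0.0853
gripper_force: 0.0
```

```bash
cat > r5.py <<'E'
import sys
from sil import *
L=sys.argv[2:]; Z=[(.015,.027),(.034,.046)]
ims={n:viewer.camera(n) for n in("top","side")}; est=json.load(open("est.json"))
p=np.hstack([est[l] for l in L]); data={}
for n in ims:
    rs=resid(n,ims[n])[0]; chh=chroma(ims[n])
    u,v=proj(n,[.62,-.145,.03])[0].astype(int); h=44; sl=np.s_[v-h:v+h,u-h:u+h]; c=rs[sl]
    m=np.clip(((c[...,0]-c[...,2])-9)/10,0,1); m[chh[sl][...,2]>.05]=0
    nc,lab=cv2.connectedComponents((m>.3).astype(np.uint8)); k=lab[h,h]
    w=np.ones(m.shape); w[cv2.dilate(((lab>0)&(lab!=k)).astype(np.uint8),np.ones((5,5)))>0]=0
    data[n]=(m.astype(np.float32),w,(u-h,v-h))
pr=lambda p:[np.vstack([S[l][0](p[3*i:3*i+3],z) for z in Z[i]]) for i,l in enumerate(L)]
for rep in range(2):
    for i in range(len(L)): p,c=fitsil(data,pr,p,[3*i,3*i+1,3*i+2])
    print(np.round(p,4),round(c,1))
for i,l in enumerate(L): est[l]=[float(x) for x in p[3*i:3*i+3]]
json.dump(est,open("est.json","w")); out=[]
for n in ims:
    u,v=proj(n,[.62,-.145,.04])[0]
    out.append(crop(n,ims[n],u,v,32,6,[(S[l][0](est[l],Z[i][1]),[(0,0,255),(0,255,255)][i]) for i,l in enumerate(L)],False))
cv2.imwrite(sys.argv[1],np.hstack(out))
E
python3 r5.py pics/st2.png lid_long lid_square; python3 plan.py 0 .4967,.3374,.14,1.5708
python3 -c "
from h import *
im=viewer.camera('side');a=cv2.GaussianBlur(im.astype('f4'),(0,0),.7);d=a[...,0]-a[...,2]
u,v=proj('side',[.497,.3374,.082])[0].astype(int);m=d[v-20:v+20,u-20:u+20]>18;ys,xs=np.nonzero(m);print(u,v,m.sum(),xs.min()+u-20,xs.max()+u-20,ys.min()+v-20,ys.max()+v-20)
q=proj('side',np.vstack([circ(.497,.337,.03,.082),circ(.497,.337,.03,.07)]));print(q.min(0),q.max(0))"
```

```text
[ 0.622  -0.1425 -0.1111  0.6236 -0.148   0.006 ] 188.2
[ 0.622  -0.1425 -0.1118  0.6236 -0.1482  0.0007] 188.0
16.55 [0.4959 0.337  0.1432] [-3.1397e+00  1.5000e-03  1.5704e+00] 0.0856 [-0.5 -0.1 -0.4]
[[[0.01,0.02,0.08],[0,0,-0.0],0]]
184 152 188 176 193 148 160
[175.64236638 147.0089553 ] [194.7140887  160.88209578]
```

View pics/st2.png

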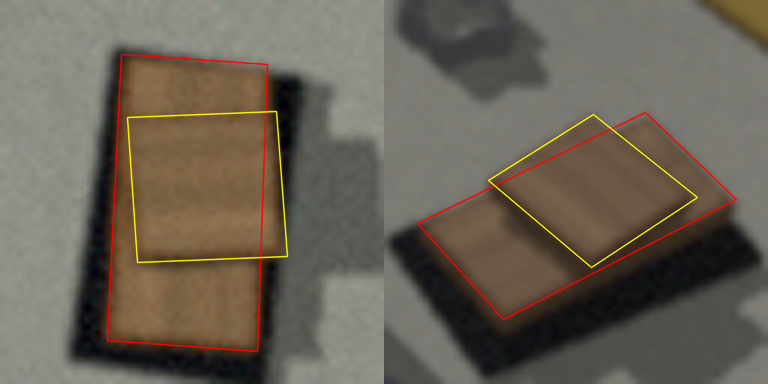

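The wide lid's mask (cols 176–193, rows 148–160) matches its seated prediction. The square lid at (207,187) in the left crop has yaw ≈ 0. Going to it.

Emit:
step_arm:
  motion:
    - [[-0.93,0.25,0],[0,0,0],0]
    - [[-0.93,0.25,0],[0,0,0],0]
    - [[-0.93,0.25,0],[0,0,0],0]
    - [[-0.93,0.25,0],[0,0,0],0]
    - [[-0.93,0.25,0],[0,0,0],0]

```text
clock: 17.23
tool_pos: [0.5465, 0.15, 0.1437]
tool_rot: [-3.14, 0.001, 1.57]
force: [0.3, 0.1, -0.6]
gripper_width: 0.0852
gripper_force: 0.0
```

Emit:
step_arm:
  motion:
    - [[-0.93,0.25,0],[0,0,0],0]
    - [[-0.93,0.25,0],[0,0,0],0]
    - [[-0.93,0.25,0],[0,0,0],0]
    - [[-0.93,0.25,0.2],[0,0,0],0]
    - [[-0.93,0.25,0.3],[0,0,0],0]

```text
clock: 17.85
tool_pos: [0.5968, -0.0357, 0.1237]
tool_rot: [-3.141, -0.0, 1.57]
force: [0.8, 0.7, 0.7]
gripper_width: 0.0853
gripper_force: 0.0
```

Emit:
step_arm:
  motion:
    - [[-0.93,0.25,0.3],[0,0,0],0]
    - [[-0.93,0.25,0.5],[0,0,0],0]
    - [[-0.93,0.25,0.4],[0,0,0],0]
    - [[0,0,0],[0,0,0],0]
    - [[0,0,0],[0,0,0],0]

```text
clock: 18.48
tool_pos: [0.6262, -0.1454, 0.0758]
tool_rot: [-3.14, -0.001, 1.57]
force: [-0.6, 0.3, -0.2]
gripper_width: 0.0859
gripper_force: 0.0
```

```bash
python3 plan.py 0 .6236,-.148,.029,1.5708
```

```text
18.48 [ 0.6262 -0.1454  0.0758] [-3.1403e+00 -1.1000e-03  1.5703e+00] 0.0859 [-0.6  0.3 -0.2]
[[[-0.03,-0.03,0.59],[0,0,-0.0],0],[[-0.03,-0.04,0.58],[0,0,-0.0],0]]
```

Emit:
step_arm:
  motion:
    - [[-0.06,-0.06,0.58],[0,0,0],0]
    - [[0,0,0.58],[0,0,0],0]
    - [[0,0,0],[0,0,0],0]
    - [[0,0,0],[0,0,0],60]
    - [[0,0,0],[0,0,0],150]

```text
clock: 19.1
tool_pos: [0.6254, -0.1484, 0.0316]
tool_rot: [3.139, 0.0, 1.571]
force: [-0.1, -0.3, 0.2]
gripper_width: 0.065
gripper_force: 33.9
```

Emit:
step_arm:
  motion:
    - [[0,0,0],[0,0,0],255]
    - [[0,0,0],[0,0,0],255]
  squeeze: 40

```text
clock: 19.35
tool_pos: [0.6254, -0.1484, 0.0317]
tool_rot: [3.139, -0.0, 1.571]
force: [-0.1, 1.7, 5.3]
gripper_width: 0.0646
gripper_force: 43.9
```

Emit:
step_arm:
  motion:
    - [[0,0,-0.2],[0,0,0],255]
    - [[0,0,-0.6],[0,0,0],255]
    - [[0,0,-0.8],[0,0,0],255]
    - [[0,0,-0.8],[0,0,0],255]
    - [[0,0,0],[0,0,0],255]

```text
clock: 19.98
tool_pos: [0.6259, -0.1497, 0.1291]
tool_rot: [3.136, 0.001, 1.57]
force: [0.3, 0.0, -0.6]
gripper_width: 0.065
gripper_force: 44.6
```

```bash
python3 plan.py 255 .6258,.1662,.12,1.2
```

```text
19.98 [ 0.6259 -0.1497  0.1291] [3.1361e+00 1.0000e-03 1.5698e+00] 0.065 [ 0.3  0.  -0.6]
[[[0.88,-0.0,0.03],[0,0,0.39],255],[[0.88,-0.04,0.02],[0,0,0.39],255],[[0.87,-0.07,0.03],[0,0,0.39],255],[[0.87,-0.11,0.02],[0,0,0.39],255],[[0.87,-0.14,0.03],[0,0,0.39],255]]
[[[0.86,-0.18,0.02],[0,0,0.4],255],[[0.85,-0.21,0.03],[0,0,0.39],255],[[0.84,-0.25,0.02],[0,0,0.4],255],[[0.83,-0.29,0.03],[0,0,0.39],255]]
```

Emit:
step_arm:
  motion:
    - [[0.88,0,0],[0,0,0.4],255]
    - [[0.88,-0.04,0],[0,0,0.4],255]
    - [[0.87,-0.07,0],[0,0,0.4],255]
    - [[0.87,-0.1,0],[0,0,0.4],255]
    - [[0.87,-0.14,0],[0,0,0.4],255]

```text
clock: 20.6
tool_pos: [0.6239, 0.0281, 0.1248]
tool_rot: [-3.14, 0.001, 1.359]
force: [0.0, -0.1, -0.5]
gripper_width: 0.0646
gripper_force: 44.6
```

Emit:
step_arm:
  motion:
    - [[0.86,-0.18,0],[0,0,0.4],255]
    - [[0.85,-0.2,0],[0,0,0.4],255]
    - [[0.84,-0.25,0.2],[0,0,0.4],255]
    - [[0.83,-0.3,0.2],[0,0,0.3],255]
    - [[0,0,0],[0,0,0],255]

```text
clock: 21.22
tool_pos: [0.6235, 0.1721, 0.1075]
tool_rot: [-3.137, 0.001, 1.21]
force: [0.2, 0.2, -1.1]
gripper_width: 0.0653
gripper_force: 44.6
```

```bash
python3 look.py square .014 pics/lsq.png;python3 plan.py 255 .6258,.1662,.075,1.2
```

```text
tcp [[0.6248, 0.1668, 0.1091], [0.6252, 0.1657, 0.1097], [0.6255, 0.1653, 0.11]] [0.6252 0.1659 0.1096]
21.48 [0.6256 0.1653 0.1102] [3.1412e+00 8.0000e-04 1.2011e+00] 0.0648 [-0.5 -0.8  1. ]
[[[0.02,-0.0,0.88],[0,0,0.01],255]]
```

View pics/lsq.png

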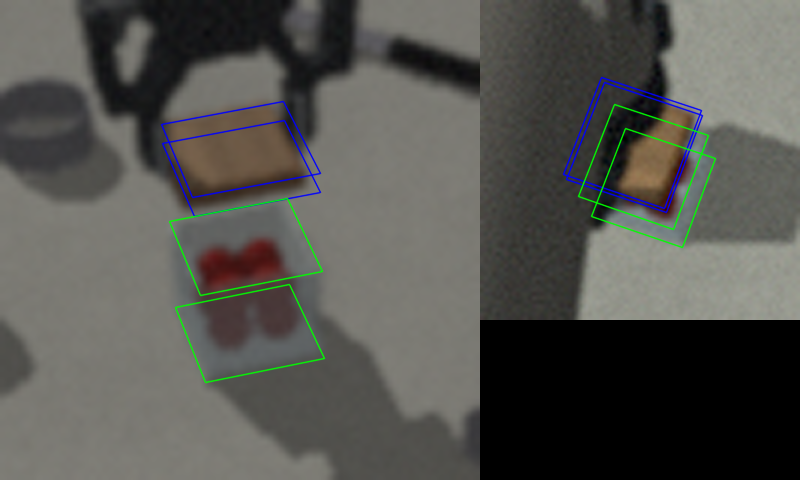

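Held square lid is level, about 1–2 mm toward +y of the outline. That already matches the jar, so I'll lower straight down. This was my last allowed picture, so from here on I use numbers only.

Emit:
step_arm:
  motion:
    - [[0,0,0.4],[0,0,0],255]
    - [[0,0,0.4],[0,0,0],255]
    - [[0,0,0.2],[0,0,0],255]
    - [[0,0,0],[0,0,0],255]
    - [[0,0,0],[0,0,0],255]

```text
clock: 22.1
tool_pos: [0.6259, 0.1674, 0.0704]
tool_rot: [3.141, -0.0, 1.204]
force: [-0.2, -0.0, -0.3]
gripper_width: 0.0651
gripper_force: 44.6
```

Emit:
step_arm:
  motion:
    - [[0,0,0.08],[0,0,0],255]
    - [[0,0,0.08],[0,0,0],255]
    - [[0,0,0],[0,0,0],255]

```text
clock: 22.48
tool_pos: [0.6253, 0.1674, 0.0634]
tool_rot: [-3.141, 0.0, 1.204]
force: [-0.1, -0.5, -0.7]
gripper_width: 0.0649
gripper_force: 44.6
```

Emit:
step_arm:
  motion:
    - [[-0.04,0.01,0],[0,0,0],255]
    - [[0,0,0.06],[0,0,0],255]
    - [[0,0,0.04],[0,0,0],255]
    - [[0,0,0],[0,0,0],255]

```text
clock: 22.98
tool_pos: [0.6252, 0.1658, 0.0595]
tool_rot: [-3.141, 0.0, 1.204]
force: [-0.5, -0.6, -0.2]
gripper_width: 0.0644
gripper_force: 44.6
```

Emit:
step_arm:
  motion:
    - [[0,0,0.04],[0,0,0],255]
    - [[0,0,0],[0,0,0],255]

```text
clock: 23.22
tool_pos: [0.6253, 0.1658, 0.058]
tool_rot: [-3.141, -0.0, 1.204]
force: [0.3, -0.4, -0.2]
gripper_width: 0.0647
gripper_force: 44.6
```

Emit:
step_arm:
  motion:
    - [[0,0,0.04],[0,0,0],255]
    - [[0,0,0],[0,0,0],255]

```text
clock: 23.48
tool_pos: [0.6255, 0.1658, 0.0577]
tool_rot: [-3.141, -0.001, 1.204]
force: [-2.3, 0.1, 7.3]
gripper_width: 0.0648
gripper_force: 45.4
```

Emit:
step_arm:
  motion:
    - [[0,0,0.01],[0,0,0],255]
    - [[0,0,0],[0,0,0],255]

```text
clock: 23.72
tool_pos: [0.6255, 0.1658, 0.0577]
tool_rot: [-3.141, -0.001, 1.204]
force: [-3.3, 0.0, 9.1]
gripper_width: 0.0652
gripper_force: 45.5
```

Seated at the predicted height. Releasing.

Emit:
step_arm:
  motion:
    - [[0,0,-0.05],[0,0,0],255]
    - [[0,0,0],[0,0,0],30]
    - [[0,0,0],[0,0,0],0]
    - [[0,0,0],[0,0,0],0]
    - [[0,0,-0.5],[0,0,0],0]

```text
clock: 24.35
tool_pos: [0.6239, 0.1656, 0.0772]
tool_rot: [-3.139, 0.002, 1.204]
force: [0.5, 1.0, 0.4]
gripper_width: 0.0856
gripper_force: 0.0
```

Emit:
step_arm:
  motion:
    - [[0,0,-0.9],[0,0,0],0]
    - [[0,0,-0.6],[0,0,0],0]
    - [[0,0,0],[0,0,0],0]
    - [[0,0,0],[0,0,0],0]

```text
clock: 24.85
tool_pos: [0.6249, 0.1659, 0.138]
tool_rot: [-3.141, -0.0, 1.204]
force: [0.6, 0.1, -0.6]
gripper_width: 0.0854
gripper_force: 0.0
```

```bash
python3 r5.py pics/st3.png lid_long; cat > chk.py <<'E'
from sil import *
import sys
# seated-lid check: fit x,y,(yaw) and z-of-top by brown silhouette
ims={n:viewer.camera(n) for n in("top","side")}; est=json.load(open("est.json")); TH={"square":(.06,.079-.007),"wide":(.07,.082),"small":(.055,.067),"long":(.05,.062)}
for nm in sys.argv[1:]:
    z0=TH[nm][0]; f=S["lid_"+nm][0]; j=est["jar_"+nm]; p0=[j[0],j[1],j[2],z0]
    for cams in (("side",),("top",),("top","side")):
        data={}
        for n in cams:
            rs=resid(n,ims[n])[0]; u,v=proj(n,[j[0],j[1],z0])[0].astype(int); h=40 if nm=="long" else 24; c=rs[v-h:v+h,u-h:u+h]
            m=np.clip(((c[...,0]-c[...,2])-9)/10,0,1); a=ims[n][v-h:v+h,u-h:u+h].astype(float)
            w=np.ones(m.shape); w[cv2.dilate((a.max(2)<55).astype(np.uint8),np.ones((5,5)))>0]=0
            data[n]=(m.astype(np.float32),w,(u-h,v-h))
        pr=lambda p:[np.vstack([f(p[:3],p[3]),f(p[:3],p[3]+.012)])]
        fr=[0,1]+([2] if nm in("square","long") else [])+([3] if len(cams)==2 else [])
        p,c=fitsil(data,pr,p0,fr); print(nm,cams,np.round(p,4),round(c,1))
E
python3 chk.py small square wide; python3 plan.py 0 .622,-.1425,.10,-.1115
```

```text
[ 0.6213 -0.144  -0.1232] 195.7
[ 0.6213 -0.144  -0.1232] 195.7
small ('side',) [ 0.4604 -0.0209  0.      0.055 ] 34.8
small ('top',) [ 0.4601 -0.0227  0.      0.055 ] 37.1
small ('top', 'side') [ 0.4598 -0.0223  0.      0.0567] 73.0
square ('side',) [ 0.6248  0.1649 -0.359   0.06  ] 66.7
square ('top',) [ 0.627   0.1679 -0.3883  0.06  ] 34.8
square ('top', 'side') [ 0.6273  0.1683 -0.3693  0.056 ] 100.9
wide ('side',) [0.4953 0.3422 0.     0.07  ] 19.7
wide ('top',) [0.5021 0.343  0.     0.07  ] 434.3
wide ('top', 'side') [ 0.5497  0.4609  0.     -0.023 ] 68.1
25.05 [0.6247 0.1657 0.1371] [-3.1402e+00  1.1000e-03  1.2037e+00] 0.0855 [-0.1 -0.3 -0.6]
[[[-0.56,0.21,0.07],[0,0,0.97],0],[[-0.53,0.26,0.07],[0,0,0.97],0],[[-0.5,0.32,0.07],[0,0,0.97],0],[[-0.47,0.36,0.07],[0,0,0.96],0],[[-0.43,0.41,0.07],[0,0,0.97],0]]
[[[-0.38,0.45,0.07],[0,0,0.96],0],[[-0.34,0.49,0.07],[0,0,0.97],0],[[-0.29,0.52,0.07],[0,0,0.96],0],[[-0.23,0.54,0.07],[0,0,0.97],0],[[-0.17,0.57,0.07],[0,0,0.96],0]]
[[[-0.12,0.58,0.08],[0,0,0.97],0],[[-0.06,0.59,0.07],[0,0,0.96],0],[[0.0,0.59,0.08],[0,0,0.97],0]]
```

Emit:
step_arm:
  motion:
    - [[-0.56,0.2,0],[0,0,0.97],0]
    - [[-0.53,0.26,0],[0,0,0.97],0]
    - [[-0.5,0.32,0],[0,0,0.97],0]
    - [[-0.47,0.36,0],[0,0,0.97],0]
    - [[-0.43,0.4,0],[0,0,0.97],0]

```text
clock: 25.68
tool_pos: [0.623, 0.0467, 0.1375]
tool_rot: [-3.141, 0.001, 0.692]
force: [0.1, -0.2, -0.4]
gripper_width: 0.0854
gripper_force: 0.0
```

Emit:
step_arm:
  motion:
    - [[-0.38,0.45,0.1],[0,0,0.97],0]
    - [[-0.34,0.5,0.1],[0,0,0.97],0]
    - [[-0.29,0.52,0.1],[0,0,0.97],0]
    - [[-0.23,0.54,0.2],[0,0,0.97],0]
    - [[-0.17,0.57,0.2],[0,0,0.97],0]

```text
clock: 26.3
tool_pos: [0.6223, -0.0719, 0.1093]
tool_rot: [-3.141, 0.001, 0.185]
force: [-0.0, 0.2, 0.3]
gripper_width: 0.0852
gripper_force: 0.0
```

Emit:
step_arm:
  motion:
    - [[-0.12,0.58,0.2],[0,0,0.97],0]
    - [[-0.06,0.6,0.2],[0,0,0.97],0]
    - [[0,0.6,0.2],[0,0,0.97],0]
    - [[0,0,0],[0,0,0],0]
    - [[0,0,0],[0,0,0],0]

```text
clock: 26.92
tool_pos: [0.6217, -0.1419, 0.0859]
tool_rot: [-3.141, 0.0, -0.115]
force: [-0.2, 1.0, 0.5]
gripper_width: 0.0855
gripper_force: 0.0
```

```bash
python3 plan.py 0 .6217,-.143,.05,-.117 .6217,-.143,.012,-.117
```

```text
26.93 [ 0.6217 -0.1419  0.0859] [-3.1405e+00  5.0000e-04 -1.1450e-01] 0.0855 [-0.2  1.   0.5]
[[[0.0,0.03,0.9],[0,0,0.02],0],[[0.0,-0.0,0.95],[0,0,0.0],0]]
```

Emit:
step_arm:
  motion:
    - [[0,0.03,0.6],[0,0,0],0]
    - [[0,0,0.6],[0,0,0],0]
    - [[0,0,0.65],[0,0,0],0]
    - [[0,0,0],[0,0,0],0]
    - [[0,0,0],[0,0,0],0]
  squeeze: 60

```text
clock: 27.55
tool_pos: [0.6215, -0.1444, 0.0121]
tool_rot: [3.141, -0.0, -0.117]
force: [0.5, -0.2, -0.4]
gripper_width: 0.0854
gripper_force: 0.0
```

Emit:
step_arm:
  motion:
    - [[0,0,0],[0,0,0],60]
    - [[0,0,0],[0,0,0],150]
    - [[0,0,0],[0,0,0],255]
    - [[0,0,0],[0,0,0],255]

```text
clock: 28.05
tool_pos: [0.6225, -0.1449, 0.0137]
tool_rot: [3.141, -0.003, -0.117]
force: [-0.7, 0.2, 6.3]
gripper_width: 0.0637
gripper_force: 66.6
```

Emit:
step_arm:
  motion:
    - [[0,0,-0.2],[0,0,0],255]
    - [[0,0,-0.6],[0,0,0],255]
    - [[0,0,-0.8],[0,0,0],255]
    - [[0,0,-0.9],[0,0,0],255]
    - [[0,0,0],[0,0,0],255]

```text
clock: 28.68
tool_pos: [0.6235, -0.1457, 0.1165]
tool_rot: [3.141, -0.007, -0.117]
force: [0.1, -0.2, -0.8]
gripper_width: 0.0639
gripper_force: 66.2
```

```bash
python3 plan.py 255 .4558,-.3658,.1,.1
```

```text
28.68 [ 0.6235 -0.1457  0.1165] [ 3.1408 -0.007  -0.1171] 0.0639 [ 0.1 -0.2 -0.8]
[[[-0.5,0.85,0.06],[0,0,-0.3],255],[[-0.53,0.83,0.06],[0,0,-0.3],255],[[-0.56,0.82,0.06],[0,0,-0.29],255],[[-0.58,0.8,0.06],[0,0,-0.3],255],[[-0.6,0.78,0.06],[0,0,-0.29],255]]
[[[-0.63,0.76,0.06],[0,0,-0.3],255],[[-0.65,0.75,0.05],[0,0,-0.29],255]]
```

Emit:
step_arm:
  motion:
    - [[-0.5,0.85,0],[0,0,-0.3],255]
    - [[-0.53,0.83,0],[0,0,-0.3],255]
    - [[-0.56,0.82,0],[0,0,-0.3],255]
    - [[-0.58,0.8,0],[0,0,-0.3],255]
    - [[-0.6,0.78,0],[0,0,-0.3],255]

```text
clock: 29.3
tool_pos: [0.5006, -0.302, 0.1119]
tool_rot: [-3.141, 0.001, 0.041]
force: [0.0, -0.5, -1.3]
gripper_width: 0.0639
gripper_force: 66.2
```

Emit:
step_arm:
  motion:
    - [[-0.63,0.75,0.2],[0,0,-0.3],255]
    - [[-0.65,0.73,0.2],[0,0,-0.3],255]
    - [[0,0,0],[0,0,0],255]
    - [[0,0,0],[0,0,0],255]
    - [[0,0,0],[0,0,0],255]

```text
clock: 29.92
tool_pos: [0.4552, -0.3621, 0.0959]
tool_rot: [-3.141, -0.0, 0.106]
force: [0.6, -0.7, -1.5]
gripper_width: 0.0638
gripper_force: 66.2
```

```bash
cat > hl.py <<'E'
from held import *
t,ims=held(0,0,0,("side","top")); yaw=telemetry.state()["tool_rot"][2]; f=S["lid_long"][0]
z=t[2]-.0057+.007; p0=[t[0],t[1],yaw]; est=json.load(open("est.json")); j=est["jar_long"]
for cams in(("side",),("top",)):
    for what in("lid","jar"):
        data={}
        for n in cams:
            rs=resid(n,ims[n])[0]; u,v=proj(n,[t[0],t[1],z])[0].astype(int); h=44; c=rs[v-h:v+h,u-h:u+h]; a=ims[n][v-h:v+h,u-h:u+h].astype(float)
            if a.shape[:2]!=(88,88): print(a.shape)
            w=np.ones(c.shape[:2]); w[cv2.dilate((a.max(2)<50).astype(np.uint8),np.ones((5,5)))>0]=0
            L=f(p0,z); inl=hullmask(n,np.vstack([f(p0,z),f(p0,z+.012)])-0,ims[n].shape[:2],1)[v-h:v+h,u-h:u+h]
            if what=="lid":
                m=np.clip(((c[...,0]-c[...,2])-9)/10,0,1); w[cv2.dilate(inl,np.ones((9,9)))==0]=0   # only near the lid
            data[n]=(m.astype(np.float32),w,(u-h,v-h))
        if what=="lid":
            p,c=fitsil(data,lambda p:[np.vstack([f(p,z),f(p,z+.012)])],p0,[0,1,2]); print(what,cams,np.round(p,4),round(c,1),"frac visible",{n:round(float((d[1][d[0]>.5]>0).mean()),2) for n,d in data.items()})
print("tcp,yaw",t.round(4),round(yaw,4),"jar",j)
E
python3 hl.py
```

```text
tcp [[0.4551, -0.3624, 0.096], [0.4549, -0.3626, 0.096], [0.4547, -0.3627, 0.096]] [ 0.4549 -0.3626  0.096 ]
lid ('side',) [ 0.4309 -0.3678  0.6541] 207.6 frac visible {'side': 0.91}
lid ('top',) [ 0.5432 -0.3491  0.1157] 189.7 frac visible {'top': 0.87}
tcp,yaw [ 0.4549 -0.3626  0.096 ] 0.1043 jar [0.4558, -0.3658, 0.1]
```

Emit:
step_arm:
  motion:
    - [[0.05,0.08,0.4],[0,0,0],255]
    - [[0,0,0.4],[0,0,0],255]
    - [[0,0,0.05],[0,0,0],255]
    - [[0,0,0],[0,0,0],255]
    - [[0,0,0],[0,0,0],255]

```text
clock: 30.8
tool_pos: [0.4565, -0.3668, 0.0624]
tool_rot: [3.141, -0.001, 0.103]
force: [-0.3, -1.1, -0.9]
gripper_width: 0.064
gripper_force: 66.2
```

Emit:
step_arm:
  motion:
    - [[0,0,0.08],[0,0,0],255]
    - [[0,0,0.04],[0,0,0],255]
    - [[0,0,0],[0,0,0],255]

```text
clock: 31.18
tool_pos: [0.4563, -0.3663, 0.0572]
tool_rot: [-3.141, 0.0, 0.103]
force: [0.4, 0.1, -1.1]
gripper_width: 0.0638
gripper_force: 66.2
```

Emit:
step_arm:
  motion:
    - [[0,0,0.06],[0,0,0],255]
    - [[0,0,0],[0,0,0],255]

```text
clock: 31.42
tool_pos: [0.4563, -0.3663, 0.0546]
tool_rot: [-3.141, 0.0, 0.103]
force: [-0.1, 0.4, -0.5]
gripper_width: 0.0639
gripper_force: 66.2
```

Emit:
step_arm:
  motion:
    - [[0,0,0.06],[0,0,0],255]
    - [[0,0,0],[0,0,0],255]

```text
clock: 31.68
tool_pos: [0.4562, -0.3663, 0.0522]
tool_rot: [-3.141, 0.0, 0.103]
force: [0.1, 0.1, -1.0]
gripper_width: 0.064
gripper_force: 66.2
```

It's inside the mouth. Continuing.

Emit:
step_arm:
  motion:
    - [[0,0,0.06],[0,0,0],255]
    - [[0,0,0],[0,0,0],255]

```text
clock: 31.92
tool_pos: [0.4562, -0.3663, 0.0498]
tool_rot: [-3.141, 0.0, 0.103]
force: [-0.3, 0.2, -0.5]
gripper_width: 0.0639
gripper_force: 66.2
```

Emit:
step_arm:
  motion:
    - [[0,0,0.05],[0,0,0],255]
    - [[0,0,0],[0,0,0],255]

```text
clock: 32.17
tool_pos: [0.4564, -0.3666, 0.0487]
tool_rot: [-3.141, -0.001, 0.103]
force: [-1.6, 2.3, 5.5]
gripper_width: 0.0637
gripper_force: 66.8
```

Contact at the predicted .0487. Releasing, retracting clear of both views, and checking everything by numbers.

Emit:
step_arm:
  motion:
    - [[0,0,0],[0,0,0],30]
    - [[0,0,0],[0,0,0],0]
    - [[0,0,0],[0,0,0],0]
    - [[0,0,-0.5],[0,0,0],0]
    - [[0,0,-0.9],[0,0,0],0]

```text
clock: 32.8
tool_pos: [0.4558, -0.366, 0.1048]
tool_rot: [-3.141, 0.002, 0.103]
force: [1.5, -0.3, 0.2]
gripper_width: 0.0856
gripper_force: 0.0
```

Emit:
step_arm:
  motion:
    - [[0,0,-0.95],[0,0,0],0]
    - [[0,0,-0.95],[0,0,0],0]
    - [[0,-0.95,-0.95],[0,0,0],0]
    - [[0,-0.95,-0.5],[0,0,0],0]
    - [[0,-0.95,0],[0,0,0],0]

```text
clock: 33.42
tool_pos: [0.4452, -0.2534, 0.2407]
tool_rot: [3.141, -0.004, 0.102]
force: [-0.4, -0.7, 0.3]
gripper_width: 0.0854
gripper_force: 0.0
```

Emit:
step_arm:
  motion:
    - [[0,-0.95,0],[0,0,0],0]
    - [[0,-0.95,0],[0,0,0],0]
    - [[0,-0.95,0],[0,0,0],0]
    - [[0,0,0],[0,0,0],0]
    - [[0,0,0],[0,0,0],0]

```text
clock: 34.05
tool_pos: [0.433, -0.1403, 0.2386]
tool_rot: [-3.141, -0.001, 0.103]
force: [-0.1, -0.7, 1.0]
gripper_width: 0.0855
gripper_force: 0.0
```

```bash
sed -i 's/        pr=lambda p/        for n in data:\n            cc=chroma(ims[n]); u0,v0=data[n][2]; s=data[n][0].shape; q=cc[v0:v0+s[0],u0:u0+s[1]]; data[n][1][cv2.dilate(((q[...,1]<-.03)\&(q[...,2]>0)).astype(np.uint8),np.ones((5,5)))>0]=0\n        pr=lambda p/' chk.py; python3 chk.py long wide small square
```

```text
long ('side',) [ 0.457  -0.3655  0.0953  0.05  ] 128.0
long ('top',) [ 0.2563 -0.3753 -0.054   0.05  ] 301.7
long ('top', 'side') [ 0.4555 -0.366   0.1099  0.0519] 1091.5
wide ('side',) [0.4952 0.3413 0.     0.07  ] 13.9
wide ('top',) [0.4972 0.3381 0.     0.07  ] 47.3
wide ('top', 'side') [0.4967 0.3381 0.     0.0713] 66.8
small ('side',) [ 0.4606 -0.0208  0.      0.055 ] 33.7
small ('top',) [ 0.4603 -0.0226  0.      0.055 ] 37.5
small ('top', 'side') [ 0.4597 -0.0223  0.      0.0565] 72.0
square ('side',) [ 0.6258  0.1662 -0.37    0.06  ] 0.0
square ('top',) [ 0.6263  0.167  -0.3669  0.06  ] 64.4
square ('top', 'side') [ 0.6257  0.1669 -0.3671  0.0613] 65.0
```

All four lids fit on their jars at seated height. The long jar's top view and the square jar's side view are blocked, but each checks out in the other camera. Handing in.

```bash
python3 -c "
from rig import robot; print(robot.finish_job())"
```

```text
the job is handed in; nothing more can be done
None
```

I handed the job in at about 34 s: by contact height and camera fits, all four lids are seated on their matching jars. The hand-in returned no verdict, I planned the moves to stay clear of the cutters, and I did not re-measure the cutters or the jars' shift at the end.

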